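# Clamp a cast carrier with its cam lock

## Robot

A 6-joint arm with a two-finger parallel gripper is mounted at the origin on a cart in front of the work surface, level with it; the furniture and walls round the work are solid. World frame = base frame: x ahead of the robot, y to its left, z up, the work surface at z = 0. Lengths are in m, angles in rad, forces in N, time in s.
With the tool pointing down it reaches from about 0.35 to 0.95 m from the base axis. Payload 17.4 kg.
Tool frame: the origin (TCP) lies between the finger pads; the fingertips stand 22 mm ahead of it and the grasp point (between the pads) lies 3 mm ahead of it; z points along the fingers, y is the line along which they close (so a half turn about z gives the same grasp; the last joint's range is limited). The gripper opens to 93 mm and grips with 3 to 60 N. Pads are 15 mm wide; open, the fingers measure 128 mm over their backs; the gripper's body (75 mm by 188 mm) begins 65 mm behind the grasp point.
Start: joints at [1.272, 0.116, 1.442, -0, 1.584, -0.038], TCP at [0.174, 0.652, 0.202] pointing down, gripper open.
Joint ranges: [-2.83, 2.83], [-0.83, 2.19], [0.07, 2.5], [-1.14, 4.28], [0.01, 3], [-2.97, 2.97]. Speed limits (rad/s): [1.89, 1.89, 2.22, 3.14, 3.14, 3.14].

## Interface

Orientations are given as a unit quaternion [w, x, y, z].
In Python, from rig import env, imaging gives the robot as it stands. The module is installed in compiled form; this text tells all that it offers.
- The arm moves only by the tool arm_command, never from a script. Its argument "motion" is a list of rows, each an object with "offset": the shift along the tool's x, y, z in cm, a list of three; "spin": the turn about the tool's z in degrees. In form: [{"offset": [dx, dy, dz], "spin": spin}, ...]. A call has 1 to 8 rows; each row shifts and turns the commanded pose from where the row before left it, along the tool's axes as they then stand; what a row does not reach is not made up. A row lasts 1/10 s, in which the tool goes at most 50 mm and 8.59 degrees, less where a joint would pass 70% of its speed; a pose out of reach is approached as far as the arm can. A call with a gripper value outside its range is refused whole. "hand" is the gripper command: -1 is fully open, 1 is shut, values between are in proportion, set as the call begins (left out, the last holds). The fingers move at their own pace and stop on an object; the grip force is fixed at half the most. Time passes only in rows, so rows that do not move let the fingers close. It gives the time, the measured TCP pose, the force, the opening and the grip force at its end, in the units of the state.
- env.sense(): the state, without advancing time (a new reading comes with each control period).
- imaging.get_image(name): name is "scene" or "top" or "wrist"; returns (picture, depth): 400x640x3 uint8, red, green, blue; 400x640 float32, m along the optical axis (not along the pixel's ray), 0 where there is no reading.
- imaging.camera_model(name): a dict with "fx", "fy", "cx", "cy" (pixels), "world_to_cam" (4x4, takes a point from world to camera coordinates). Camera axes: x right, y up, looking along -z (the intrinsics and any distortion apply to the point x, -y, -z); pixel columns grow to the right and rows downward; lengths in m; the calibration is good to about 2 mm. A picture is of the moment at which its call begins: read the wrist's pose just before it. camera_model takes no time and is no camera call; for the wrist camera it gives the pose at the moment of the call.
- env.sign_off(): hands the job in; it is judged then, once.
The state is a dict: "time_s": time; "joints": joint angles; "qd": joint speeds; "joint_efforts": joint torques, N m; "eef_pos": TCP position; "orientation": TCP orientation; "ft_force": force on the tool from outside, world axes, zero at the start; "moment": the same for the moment, N m; "grip_width": finger opening in m; "grip_force": force on a finger pad.
Only numpy, scipy, OpenCV 4.12 (cv2) and the standard library are available. Lean on these libraries where they do the work, as an engineer would, in place of code of your own. Each camera call takes 0.05 s, during which the arm holds its last target. There are 200 camera calls.

## Task

Push the blue carrier with the plaster cast along its runway until it stops, so that its bolt head sits in the brass cam. With the orange driver turn the cam clockwise, by feel, until the carrier is drawn tight against the rubber stops: snug, but not forced. Then stand the driver upright in the large hole of its stand again, and leave the other things where they are.

Things in the scene. Friction and masses are not known exactly. Their poses are not given: they have to be found in the camera images.
- fixture: Fixed clamp fixture. Origin on the bench under the cam's axis, +x the way the carrier is pushed, z up. Base 8 mm thick; runway between steel rails 66 mm apart (tops at z = 20 mm) from x = -178 to -40 mm; grey cam housing 64 x 80 mm, x = -32 to 32 mm, top at z = 40 mm. Two rubber stops (together 16 N/mm) stand in front of the housing, set differently (+-3 mm) on each fixture.
- cam (a joint): Angle of the brass cam disc (52 mm across, in the housing's top), rad, clockwise from above; 0 = mouth open to the runway; range -0.15 to 1.85, starts at 0 to 0.1, stays where left. From about 0.5 on it draws the bolt head in, 8 mm per rad; the stops are met somewhere between 0.6 and 1.35, then it stiffens. It takes about 0.12 Nm to turn free, 0.2 to 0.27 Nm when snug.
- cam_slot (a point): Centre of the mouth of the driver slot in the cam's flat top, 40 mm above the bench; turns with the cam: x along the slot, z up. The slot is 19 mm long, 6 mm wide, 8 mm deep.
- post (a point): Grip point of the blue carrier: in its black upright post, 14 mm (x) by 18 mm (y), 36 mm tall, 14 mm below the post's top, 52 mm above the bench. x forward along the runway, z up. The post is on the rear of the plate (92 x 64 x 22 mm); the white cast fixed to the plate begins 15 mm ahead of the post and rises 9 mm above this point. Carrier about 0.3 kg, loose on the runway.
- bolt_head (a point): Centre of the carrier's bolt head (upright steel pin 7 mm across, 18 mm tall), 105 mm ahead of the post, 19 mm above the bench. It starts 35 to 55 mm before the cam's axis; pushed in until it stops at the cam's hub it is about 15 mm before the axis (the cam catches it only within 16.5 mm), clamped 7 to 14.5 mm.
- driver_grip (a point): Centre of the driver's orange handle, a block 32 mm (x) by 20 mm (y) by 46 mm tall (z): grip it across y. The driver weighs 70 g and stands upright in its stand, z up. This point is 79 mm above the blade's tip.
- driver_tip (a point): Lower end of the driver's blade, on the driver's axis; axes as the handle's. The blade is 16 mm wide (x) and 4 mm thick (y), its tip slightly narrowed; shaft 11 mm across. A black collar 32 mm across, its underside 50 mm above the tip, rests on the stand.
- stand_hole (a point): Centre of the mouth of the large hole (22 mm across, chamfered, right through) in the fixed grey stand, 60 x 110 x 52 mm; 52 mm above the bench. Driver in place: collar on the stand's top, tip 2 mm above the bench, any yaw. The two small holes are not for it.
- articulator: bystander: small metal and yellow articulator, 50 x 88 x 57 mm, origin under its centre
- stone_cast: bystander: yellow stone cast, 44 x 48 x 28 mm, origin under its centre
- white_jar: bystander: white jar with lid, 58 mm across, 42 mm high, origin under its centre
- bur_block: bystander: small block with burs, 26 x 52 x 44 mm, origin under its centre
- green_tape: bystander: roll of green tape, 45 mm across, 12 mm high, origin under its centre

How it is judged:
On the way, in this order (a step that is already met when the one before it is completed fails the run):
1. the carrier is pushed in until its bolt head is inside the mouth of the cam, the cam not yet turned (x of bolt_head in the frame of fixture above -0.0165 m and value of joint cam below 0.3 rad), for 0.2 s.
2. the driver's blade, in the slot, has turned the cam until the carrier is clamped (value of joint cam above 0.7 rad and horizontal distance between driver_tip and cam_slot below 0.005 m and z of driver_tip in the frame of cam_slot below -0.003 m and contact force between carrier and fixture above 15 N), for 0.2 s.
At the end, for the whole second after the job is handed in: Carrier at rest and clamped by the turned cam: bolt head within 14.7 mm of the cam's axis, contact forces between carrier and fixture (stops, cam, rails, weight) 15 to 55 N in total; driver upright in the large hole of its stand, collar down; bystanders moved less than 15 mm (contact force between carrier and fixture above 15 N and value of joint cam above 0.7 rad and x of bolt_head in the frame of fixture above -0.0147 m and horizontal distance between driver_tip and stand_hole below 0.008 m and height (world z) of driver_tip below 0.006 m and angle between driver_tip's own z axis and vertical below 0.12 rad and linear speed of carrier below 0.01 m/s); the robot touches nothing.
It fails at once if the clamp is forced: with the cam turned in, more than 55 N in total between carrier and fixture (contact force between carrier and fixture above 55 N and value of joint cam above 0.5 rad).
It fails at once if another thing is moved by more than 15 mm (distance of any of articulator, stone_cast, white_jar, bur_block, green_tape from where it was at the start of the episode above 0.015 m).
It also fails if it takes over 69 s, if anything falls off the work surface, if the arm or the gripper's body presses on something with over 40 N, if the wrist force passes 120 N, or if a joint passes its speed limit or range.

## Working session

There is one attempt and no reset: what is moved stays moved. The work goes in short steps, Python scripts to look and compute and a tool call to move; the robot and the scene stay as the last step left them, time stands still between calls to the robot, and variables do not carry over. Pictures are saved under pics/ and viewed, at most 10 in all, crops included, and the job is handed in when it is done.

Besides the shell and the picture viewer there is one more tool, called after "Request:" as name(argument=value, ...) on one line, values as JSON. arm_command: Moves the arm, as the interface text tells. Its arguments: {"type":"object","properties":{"motion":{"type":"array"},"hand":{"type":"number"}},"required":["motion"]}

```bash
mkdir -p pics; cat > h.py <<'E'
import numpy as np, cv2
from rig import env, imaging
def grab(n):
    m=imaging.camera_model(n); p,d=imaging.get_image(n); return p,d,m
def cloud(d,m):
    v,u=np.mgrid[0:400,0:640]
    c=np.stack([(u-m['cx'])/m['fx']*d,-(v-m['cy'])/m['fy']*d,-d],-1)
    T=np.linalg.inv(np.array(m['world_to_cam'])); return c@T[:3,:3].T+T[:3,3]
def ray(m,u,v,z):
    T=np.linalg.inv(np.array(m['world_to_cam'])); r=T[:3,:3]@np.array([(u-m['cx'])/m['fx'],-(v-m['cy'])/m['fy'],-1]); o=T[:3,3]
    return o+r*(z-o[2])/r[2]
def save(n,p): cv2.imwrite('pics/'+n+'.png',p[...,::-1])
E
python3 - <<'E'
from h import *
p,d,m=grab('top');save('top',p);np.savez('top.npz',p=p,d=d)
print({k:np.round(v,3).tolist() for k,v in m.items()})
print(env.sense())
P=cloud(d,m)
hsv=cv2.cvtColor(p,cv2.COLOR_RGB2HSV)
E
```

```text
{'fx': 435.919, 'fy': 435.919, 'cx': 317.332, 'cy': 193.055, 'world_to_cam': [[-0.108, -0.994, -0.006, -0.074], [0.967, -0.107, 0.23, -0.594], [-0.229, 0.019, 0.973, -1.349], [0.0, 0.0, 0.0, 1.0]]}
{'time_s': 0.05, 'joints': array([ 1.27220268e+00,  1.16456138e-01,  1.44222827e+00, -3.51280587e-05,
        1.58402319e+00, -3.77732704e-02]), 'qd': array([-0.0003269 ,  0.00080924, -0.00152003, -0.00022694, -0.00071445,
       -0.0018737 ]), 'joint_efforts': array([ 2.12671301e-03, -7.23571658e+01, -6.24499297e+01,  7.82020250e-02,
        2.29611516e-02, -8.79186814e-05]), 'eef_pos': array([0.17400175, 0.65195978, 0.2011483 ]), 'orientation': array([-7.60013311e-05,  1.30041057e-01,  9.91508453e-01, -5.52545917e-04]), 'ft_force': array([-0.39452716, -0.265816  ,  0.33687347]), 'moment': array([-0.01075445, -0.01280222,  0.01943197]), 'grip_force': 0.0, 'grip_width': 0.09278702947956702}
```

View pics/top.png

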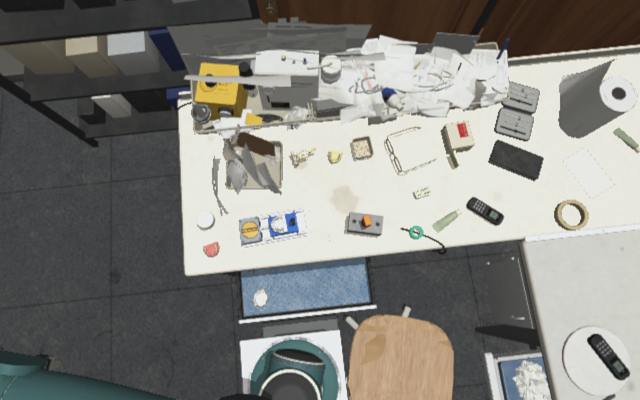

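The top view shows the fixture at about (270,227) with the cam at (250,230) and the carrier at (285,223). The stand with the orange driver is at (366,223).

```bash
python3 - <<'E'
from h import *
z=np.load('top.npz');p,d=z['p'],z['d'];m=imaging.camera_model('top');P=cloud(d,m)
save('topc',cv2.resize(p[190:260,190:400],None,fx=3.8,fy=3.8,interpolation=cv2.INTER_CUBIC))
hsv=cv2.cvtColor(p,cv2.COLOR_RGB2HSV)
R=np.zeros(d.shape,bool);R[195:255,225:395]=1
def blob(lo,hi,n):
    M=(cv2.inRange(hsv,lo,hi)>0)&R
    v,u=np.nonzero(M);print(n,M.sum(),u.mean(),v.mean(),np.median(P[M],0).round(4),P[M].min(0).round(3),P[M].max(0).round(3))
blob((5,180,150),(15,255,255),'orange');blob((15,90,120),(30,255,255),'brass');blob((100,150,80),(125,255,255),'blue')
print(P[223,352],P[229,352],P[245,310])
E
```

```text
orange 1 367.0 225.0 [ 0.4557 -0.2802  0.1056] [ 0.456 -0.28   0.106] [ 0.456 -0.28   0.106]
brass 240 270.0375 227.7875 [0.4883 0.0905 0.0402] [ 0.258 -0.292  0.022] [0.52  0.119 1.449]
blue 160 286.0375 224.7125 [ 0.4901 -0.0356  0.0301] [ 0.258 -0.111  0.022] [0.534 0.03  1.449]
[ 0.47480574 -0.23915065  0.05595169] [ 0.45569137 -0.23684479  0.0541028 ] [ 0.42532839 -0.09630876  0.00107842]
```

View pics/topc.png

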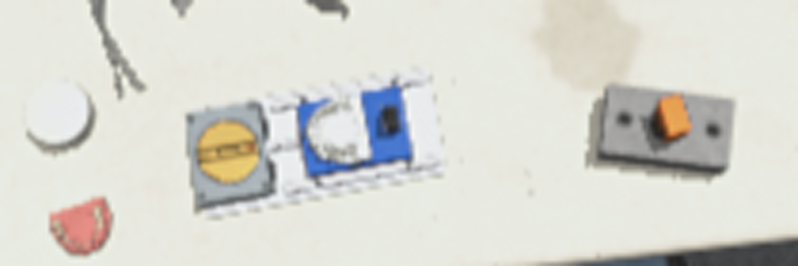

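The enlarged crop shows the cam centre near full-image pixel (250,229.5), with its slot along the runway. The post is at (292,221.6) and the driver at (367,221). The red and white things lie beyond the cam.

```bash
cat >> h.py <<'E'
def yaw():  # azimuth of tool y, deg
    w,x,y,z=env.sense()['orientation']; return np.degrees(np.arctan2(1-2*(x*x+z*z),2*(x*y-w*z)))
def plan(x,y,z,az=None):
    s=env.sense();a=yaw();e=s['eef_pos']
    D=np.array([x,y,z])-e;t=np.radians(a);ty=np.array([np.cos(t),np.sin(t)]);tx=np.array([-ty[1],ty[0]])
    # z down: x = y cross z
    tx=np.cross([*ty,0],[0,0,-1])[:2]
    sp=0 if az is None else ((a-az+90)%180-90)
    print('t',round(s['time_s'],2),'pos',e.round(4),'yaw',round(a,2),'j6',round(s['joints'][5],2),'F',s['ft_force'].round(1),'M',s['moment'].round(2),'-> offset cm',(D[:2]@tx*100).round(2),(D[:2]@ty*100).round(2),(-D[2]*100).round(2),'spin',round(sp,2))
E
python3 - <<'E'
from h import *
m=imaging.camera_model('top');c=ray(m,250,229.5,.04);q=ray(m,292.1,221.6,.066);dr=ray(m,367.3,220.5,.1)
print(c,q,dr,np.degrees(np.arctan2(*(c-q)[1::-1])))
w=imaging.camera_model('wrist');T=np.linalg.inv(np.array(w['world_to_cam']));print(T.round(3),w['fx'])
plan(0.45,0.02,.28)
E
```

```text
[0.49239479 0.09246046 0.04      ] [ 0.49878796 -0.04768219  0.066     ] [ 0.47056416 -0.28370139  0.1       ] 92.61196449378527
[[ 0.259 -0.922 -0.287  0.093]
 [ 0.966  0.247  0.078  0.673]
 [-0.001 -0.297  0.955  0.385]
 [ 0.     0.     0.     1.   ]] 325.51403047052275
t 0.05 pos [0.174  0.652  0.2011] yaw 75.06 j6 -0.04 F [-0.4 -0.3  0.3] M [-0.01 -0.01  0.02] -> offset cm -42.96 -53.94 -7.89 spin 0
```

Request:
arm_command(motion=[{"offset": [-2.9,-3.6,-0.5],"spin": 0},{"offset": [-2.9,-3.6,-0.5],"spin": 0},{"offset": [-2.9,-3.6,-0.5],"spin": 0},{"offset": [-2.9,-3.6,-0.5],"spin": 0},{"offset": [-2.9,-3.6,-0.5],"spin": 0},{"offset": [-2.9,-3.6,-0.5],"spin": 0},{"offset": [-2.9,-3.6,-0.5],"spin": 0},{"offset": [-2.9,-3.6,-0.5],"spin": 0}])

```text
time_s: 0.85
eef_pos: [0.3241, 0.3123, 0.2417]
orientation: [-0.0, 0.13, 0.992, -0.0]
ft_force: [1.5, -0.4, 0.8]
grip_width: 0.0929
grip_force: 0.0
```

Request:
arm_command(motion=[{"offset": [-2.9,-3.6,-0.5],"spin": 0},{"offset": [-2.9,-3.6,-0.5],"spin": 0},{"offset": [-2.9,-3.6,-0.5],"spin": 0},{"offset": [-2.9,-3.6,-0.5],"spin": 0},{"offset": [-2.9,-3.6,-0.5],"spin": 0},{"offset": [-2.9,-3.6,-0.5],"spin": 0},{"offset": [-2.9,-3.6,-0.5],"spin": 0},{"offset": [0,0,0],"spin": 8}])

```text
time_s: 1.65
eef_pos: [0.4562, 0.0141, 0.2766]
orientation: [-0.0, 0.199, 0.98, -0.001]
ft_force: [-0.0, 1.2, -0.7]
grip_width: 0.0934
grip_force: 0.0
```

Request:
arm_command(motion=[{"offset": [0,0,0],"spin": 8.2},{"offset": [0,0,0],"spin": 8.2},{"offset": [0,0,0],"spin": 8.2},{"offset": [0,0,0],"spin": 8.2},{"offset": [0,0,0],"spin": 8.2},{"offset": [0,0,0],"spin": 8.2},{"offset": [0,0,0],"spin": 8.2},{"offset": [0,0,0],"spin": 7}])

```text
time_s: 2.45
eef_pos: [0.455, 0.0183, 0.2765]
orientation: [-0.0, 0.693, 0.721, -0.0]
ft_force: [-0.0, 0.0, -0.1]
grip_width: 0.0929
grip_force: 0.0
```

Request:
arm_command(motion=[{"offset": [0,0,0],"spin": 0},{"offset": [0,0,0],"spin": 0}])

```text
time_s: 2.65
eef_pos: [0.455, 0.0183, 0.2766]
orientation: [-0.0, 0.689, 0.725, -0.0]
ft_force: [0.1, -0.4, 0.2]
grip_width: 0.0933
grip_force: 0.0
```

```bash
python3 - <<'E'
from h import *
plan(0.5,-.05,.1,2.6)
p,d,m=grab('wrist');save('w1',p);np.savez('w1.npz',p=p,d=d,T=m['world_to_cam'])
E
```

```text
t 2.65 pos [0.455  0.0183 0.2766] yaw 2.87 j6 -0.07 F [ 0.1 -0.4  0.2] M [-0.05  0.06  0.04] -> offset cm -7.04 4.15 17.66 spin 0.27
```

View pics/w1.png

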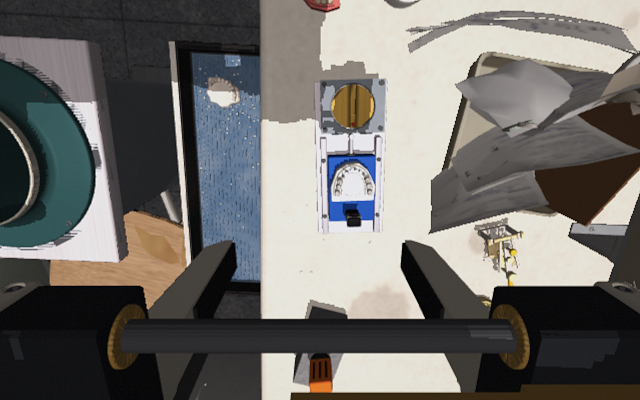

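The wrist view shows the cam disc at (353,106) with its slot vertical in the picture. The black post is at (352,217) and the orange driver is partly hidden at (320,370).

```bash
python3 - <<'E'
from h import *
z=np.load('w1.npz');p,d=z['p'],z['d'];m=dict(imaging.camera_model('wrist'));m['world_to_cam']=z['T'];P=cloud(d,m)
hsv=cv2.cvtColor(p,cv2.COLOR_RGB2HSV)
def reg(u0,u1,v0,v1):
    R=np.zeros(d.shape,np.uint8);R[v0:v1,u0:u1]=255;return R
br=cv2.inRange(hsv,(12,80,60),(32,255,255))&reg(320,385,75,135)
cs,_=cv2.findContours(br,0,2);c=max(cs,key=cv2.contourArea);(u,v),r=cv2.minEnclosingCircle(c)
e=cv2.fitEllipse(cv2.convexHull(c));print('cam',u,v,r,e,ray(m,*e[0],.04),P[br>0].mean(0))
bl=cv2.inRange(hsv,(105,130,60),(125,255,255))&reg(320,385,140,230)
cs,_=cv2.findContours(bl,0,2);c=max(cs,key=cv2.contourArea);b=cv2.boxPoints(cv2.minAreaRect(c));W=np.array([ray(m,*q,.03)for q in b]);print('plate corners',W.round(4),W.mean(0))
bk=(cv2.inRange(hsv,(0,0,0),(180,255,70))&reg(335,370,200,230))>0
M=bk&(P[...,2]>.05);v,u=np.nonzero(M);print('post',M.sum(),u.mean(),v.mean(),P[M].mean(0),P[M].max(0),P[M].min(0))
M2=bk&(P[...,2]>.062);v,u=np.nonzero(M2);print('posttop',M2.sum(),u.min(),u.max(),v.min(),v.max(),ray(m,(u.min()+u.max())/2,(v.min()+v.max())/2,.066))
# slot
dk=(cv2.inRange(hsv,(0,0,0),(180,255,85))&reg(345,361,90,122))>0
v,u=np.nonzero(dk);print('slot',dk.sum(),ray(m,u.mean(),v.mean(),.04));
G=np.array([ray(m,a,b,.04)[:2] for a,b in zip(u,v)]);ew,ev=np.linalg.eigh(np.cov(G.T));print(np.degrees(np.arctan2(*ev[::-1,1])),ew**.5*3.46)
# rails / housing: height map edges
H=(P[...,2]>.035)&(P[...,2]<.045)&(reg(310,395,70,140)>0)
cs,_=cv2.findContours(H.astype(np.uint8)*255,0,2);c=max(cs,key=cv2.contourArea);b=cv2.boxPoints(cv2.minAreaRect(c));W=np.array([ray(m,*q,.04)for q in b]);print('housing',W.round(4),W.mean(0))
save('w1c',cv2.resize(p[70:240,300:400],None,fx=3.4,fy=3.4,interpolation=cv2.INTER_CUBIC))
E
```

```text
cam 352.47998046875 105.78046417236328 21.92586326599121 ((352.5993957519531, 105.89334106445312), (41.8296012878418, 43.68152618408203), 25.286075592041016) [0.49302855 0.09569426 0.04      ] [0.49270935 0.09580558 0.04241095]
plate corners [[ 0.4664  0.0315  0.03  ]
 [ 0.5274  0.0345  0.03  ]
 [ 0.5366 -0.0572  0.03  ]
 [ 0.4718 -0.0604  0.03  ]] [ 0.50056698 -0.01287266  0.03      ]
post 158 353.43037974683546 219.63291139240508 [ 0.50267729 -0.04442769  0.06700242] [0.51185213 0.10132191 0.46078701] [ 0.4505871  -0.05376262  0.05033672]
posttop 125 347 360 211 226 [ 0.50278127 -0.04318632  0.066     ]
slot 96 [0.49357439 0.09638847 0.04      ]
97.07103537375211 [0.01376954 0.03913307]
housing [[0.451  0.125  0.04  ]
 [0.5297 0.1288 0.04  ]
 [0.5368 0.0647 0.04  ]
 [0.4543 0.0607 0.04  ]] [0.4929717 0.0947994 0.04     ]
```

View pics/w1c.png

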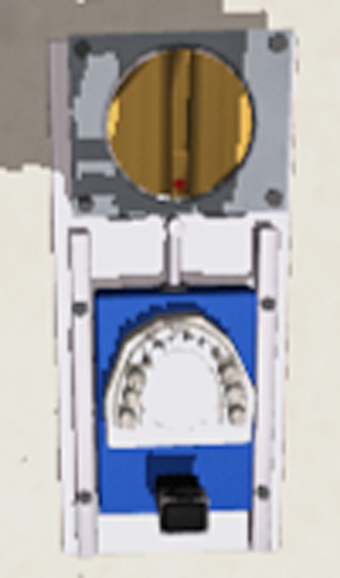

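The enlarged crop shows the runway axis at about azimuth 94°. The slot lies along it with the red mark toward the runway. The post's top face is at about (354,221.5) in the full picture.

```bash
python3 - <<'E'
from h import *
z=np.load('w1.npz');m=dict(imaging.camera_model('wrist'));m['world_to_cam']=z['T']
print(ray(m,354,221.5,.066),ray(m,351.5,136.5,.028),ray(m,320,372,.104))
plan(.505,-.08,.06,4)
E
```

```text
[ 0.50376422 -0.0472847   0.066     ] [0.49589262 0.05703539 0.028     ] [ 0.47002653 -0.25556161  0.104     ]
t 2.7 pos [0.4551 0.0183 0.2767] yaw 2.86 j6 -0.07 F [ 0.7 -0.3  1.1] M [-0.05  0.06 -0.02] -> offset cm -10.06 4.5 21.67 spin -1.14
```

Request:
arm_command(hand=1, motion=[{"offset": [-3,1.5,1],"spin": -1.1},{"offset": [-3.5,1.5,1],"spin": 0},{"offset": [-3.6,1.3,2],"spin": 0},{"offset": [0,0,4.5],"spin": 0},{"offset": [0,0,4.5],"spin": 0},{"offset": [0,0,4.5],"spin": 0},{"offset": [0,0,2],"spin": 0},{"offset": [0,0,0],"spin": 0}])

```text
time_s: 3.5
eef_pos: [0.5024, -0.0797, 0.0787]
orientation: [-0.002, 0.683, 0.731, -0.001]
ft_force: [-0.3, 0.3, 0.6]
grip_width: 0.0335
grip_force: 0.0
```

```bash
python3 - <<'E'
from h import *
plan(.505,-.08,.06,4);print(env.sense()['grip_width'])
E
```

```text
t 3.5 pos [ 0.5024 -0.0797  0.0787] yaw 3.89 j6 -0.28 F [-0.3  0.3  0.6] M [-0.03  0.06 -0.03] -> offset cm -0.05 0.25 1.87 spin -0.11
0.03352610044723339
```

Request:
arm_command(motion=[{"offset": [0,0.2,1.8],"spin": 0},{"offset": [0,0,0],"spin": 0},{"offset": [0,0,0],"spin": 0},{"offset": [0.5,0,0],"spin": 0},{"offset": [0.5,0,0],"spin": 0},{"offset": [0.4,0,0],"spin": 0},{"offset": [0.4,0,0],"spin": 0},{"offset": [0.4,0,0],"spin": 0}])

```text
time_s: 4.3
eef_pos: [0.5046, -0.0575, 0.064]
orientation: [0.0, 0.683, 0.73, 0.0]
ft_force: [0.6, -0.7, -0.4]
grip_width: 0.0001
grip_force: 0.0
```

Request:
arm_command(motion=[{"offset": [0.4,0,0],"spin": 0},{"offset": [0.4,0,0],"spin": 0},{"offset": [0.3,0,0],"spin": 0},{"offset": [0.2,0,0],"spin": 0}])

```text
time_s: 4.7
eef_pos: [0.5038, -0.0447, 0.0638]
orientation: [-0.0, 0.684, 0.73, -0.0]
ft_force: [-0.3, 0.2, 0.1]
grip_width: 0.0007
grip_force: 0.0
```

Request:
arm_command(motion=[{"offset": [0.2,0,0],"spin": 0},{"offset": [0.2,0,0],"spin": 0},{"offset": [0.2,0,0],"spin": 0}])

```text
time_s: 5.0
eef_pos: [0.5034, -0.0389, 0.0638]
orientation: [-0.0, 0.684, 0.73, -0.0]
ft_force: [-0.2, -0.2, -0.0]
grip_width: 0.0005
grip_force: 0.0
```

Request:
arm_command(motion=[{"offset": [0.1,0,0],"spin": 0},{"offset": [0.1,0,0],"spin": 0}])

```text
time_s: 5.2
eef_pos: [0.5032, -0.0369, 0.0638]
orientation: [-0.0, 0.684, 0.73, -0.0]
ft_force: [0.1, 0.5, -0.1]
grip_width: 0.0006
grip_force: 0.0
```

```bash
python3 - <<'E'
from h import *
plan(.505,-.03,.06,4)
p,d,m=grab('scene');save('s1',p);np.savez('s1.npz',p=p,d=d)
E
```

```text
t 5.2 pos [ 0.5032 -0.0369  0.0638] yaw 3.76 j6 -0.19 F [ 0.1  0.5 -0.1] M [-0.12  0.11  0.06] -> offset cm 0.67 0.22 0.38 spin -0.24
```

View pics/s1.png

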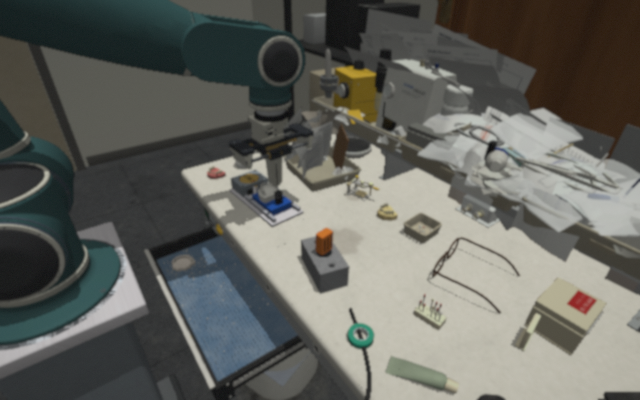

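The scene view shows the fingers behind the carrier's post at about (275,200), with the driver at (323,240).

Request:
arm_command(motion=[{"offset": [0.1,0,0],"spin": 0},{"offset": [0.1,0,0],"spin": 0},{"offset": [0.1,0,0],"spin": 0}])

```text
time_s: 5.55
eef_pos: [0.5031, -0.0339, 0.0639]
orientation: [-0.0, 0.684, 0.73, 0.0]
ft_force: [-0.2, -0.2, -0.0]
grip_width: 0.0007
grip_force: 0.0
```

Request:
arm_command(motion=[{"offset": [0.1,0,0],"spin": 0},{"offset": [0.1,0,0],"spin": 0}])

```text
time_s: 5.75
eef_pos: [0.5029, -0.0319, 0.0638]
orientation: [0.0, 0.684, 0.73, 0.0]
ft_force: [-0.6, -1.2, 0.1]
grip_width: 0.0004
grip_force: 0.0
```

```bash
python3 - <<'E'
from h import *
plan(.505,-.03,.06,4)
p,d,m=grab('wrist');save('w2',cv2.resize(p[100:300,220:480],None,fx=3,fy=3,interpolation=cv2.INTER_CUBIC))
np.savez('w2.npz',p=p,d=d,T=m['world_to_cam'])
E
```

```text
t 5.75 pos [ 0.5029 -0.0319  0.0638] yaw 3.76 j6 -0.18 F [-0.6 -1.2  0.1] M [-0.11  0.02  0.03] -> offset cm 0.17 0.22 0.38 spin -0.24
```

View pics/w2.png

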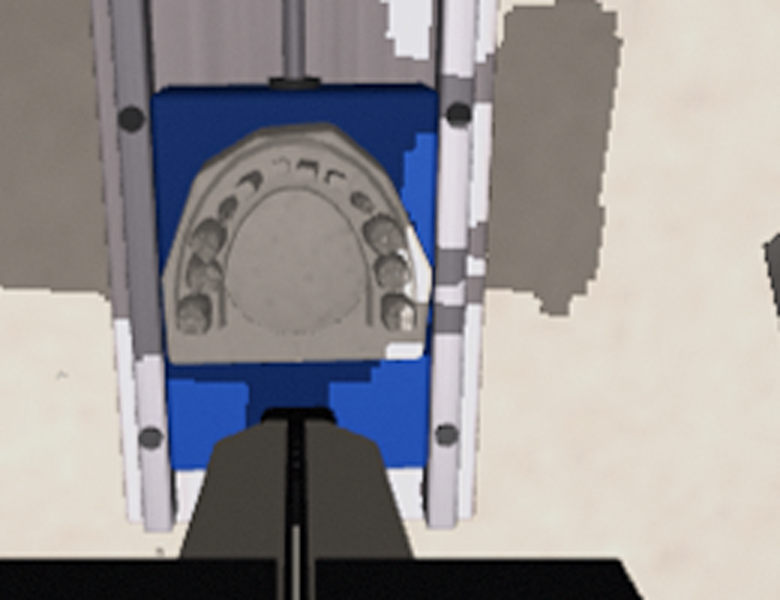

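The close view shows the fingertips against the back of the post (crop (298,410)), with the bolt's shank running ahead of the plate.

Request:
arm_command(motion=[{"offset": [0.1,0,0],"spin": 0},{"offset": [0.1,0,0],"spin": 0},{"offset": [0.1,0,0],"spin": 0}])

```text
time_s: 6.1
eef_pos: [0.5027, -0.0289, 0.0638]
orientation: [0.0, 0.684, 0.73, -0.0]
ft_force: [-0.1, -0.5, 0.2]
grip_width: 0.0003
grip_force: 0.0
```

Request:
arm_command(motion=[{"offset": [0.1,0,0],"spin": 0},{"offset": [0.1,0,0],"spin": 0}])

```text
time_s: 6.3
eef_pos: [0.5026, -0.0269, 0.0638]
orientation: [-0.0, 0.684, 0.73, -0.0]
ft_force: [-0.1, -0.1, 0.2]
grip_width: 0.0003
grip_force: 0.0
```

```bash
python3 - <<'E'
from h import *
z=np.load('w2.npz');w2=dict(imaging.camera_model('wrist'));w2['world_to_cam']=z['T']
z=np.load('w1.npz');w1=dict(w2);w1['world_to_cam']=z['T']
print('front edge before',ray(w1,342.6,155.3,.03),'now',ray(w2,318.3,129.2,.03))
plan(.505,-.03,.06,4)
E
```

```text
front edge before [0.48583241 0.03209735 0.03      ] now [0.49818067 0.03242428 0.03      ]
t 6.3 pos [ 0.5026 -0.0269  0.0638] yaw 3.76 j6 -0.17 F [-0.1 -0.1  0.2] M [-0.05  0.11 -0.05] -> offset cm -0.32 0.22 0.38 spin -0.24
```

Request:
arm_command(motion=[{"offset": [0.3,0,0],"spin": 0},{"offset": [0.3,0,0],"spin": 0},{"offset": [0.3,0,0],"spin": 0},{"offset": [0.2,0,0],"spin": 0},{"offset": [0.1,0,0],"spin": 0}])

```text
time_s: 6.8
eef_pos: [0.5018, -0.0147, 0.0639]
orientation: [0.0, 0.683, 0.73, 0.0]
ft_force: [1.0, -0.2, 0.7]
grip_width: 0.0006
grip_force: 0.0
```

Request:
arm_command(motion=[{"offset": [0.1,0,0],"spin": 0},{"offset": [0.1,0,0],"spin": 0}])

```text
time_s: 7.0
eef_pos: [0.5017, -0.013, 0.0638]
orientation: [0.0, 0.684, 0.73, 0.0]
ft_force: [-0.1, 1.0, 0.1]
grip_width: 0.0003
grip_force: 0.0
```

Request:
arm_command(motion=[{"offset": [0.1,0,0],"spin": 0},{"offset": [0.1,0,0],"spin": 0}])

```text
time_s: 7.2
eef_pos: [0.5015, -0.011, 0.0638]
orientation: [-0.0, 0.684, 0.73, -0.0]
ft_force: [-0.9, -0.3, -0.0]
grip_width: 0.0002
grip_force: 0.0
```

Request:
arm_command(motion=[{"offset": [0.1,0,0],"spin": 0},{"offset": [0.1,0,0],"spin": 0}])

```text
time_s: 7.4
eef_pos: [0.5014, -0.009, 0.0639]
orientation: [0.0, 0.684, 0.73, -0.0]
ft_force: [0.4, 0.4, 0.1]
grip_width: 0.001
grip_force: 0.0
```

Request:
arm_command(motion=[{"offset": [0.1,0,0],"spin": 0},{"offset": [0.05,0,0],"spin": 0}])

```text
time_s: 7.6
eef_pos: [0.5013, -0.0075, 0.0639]
orientation: [0.0, 0.684, 0.73, -0.0]
ft_force: [-0.8, -0.2, -0.8]
grip_width: 0.0009
grip_force: 0.0
```

Request:
arm_command(motion=[{"offset": [0.1,0,0],"spin": 0},{"offset": [0.05,0,0],"spin": 0}])

```text
time_s: 7.8
eef_pos: [0.5012, -0.006, 0.0638]
orientation: [-0.0, 0.684, 0.73, -0.0]
ft_force: [-1.0, 0.3, 1.3]
grip_width: 0.0005
grip_force: 0.0
```

Request:
arm_command(motion=[{"offset": [0.1,0,0],"spin": 0}])

```text
time_s: 7.9
eef_pos: [0.5012, -0.005, 0.0639]
orientation: [0.0, 0.684, 0.73, 0.0]
ft_force: [0.2, -0.4, 0.4]
grip_width: 0.0008
grip_force: 0.0
```

```bash
python3 - <<'E'
from h import *
plan(.505,-.03,.06,4)
p,d,m=grab('wrist')
np.savez('w3.npz',p=p,d=d,T=m['world_to_cam'])
hsv=cv2.cvtColor(p,cv2.COLOR_RGB2HSV)
bl=cv2.inRange(hsv,(105,130,40),(125,255,255));v,u=np.nonzero(bl[:,300:345]);print(np.percentile(v,[0,1,100]),ray(m,320,v.min(),.03))
E
```

```text
t 7.9 pos [ 0.5012 -0.005   0.0639] yaw 3.76 j6 -0.13 F [ 0.2 -0.4  0.4] M [-0.09  0.1  -0.02] -> offset cm -2.52 0.22 0.39 spin -0.24
[166. 166. 268.] [0.49914219 0.03496015 0.03      ]
```

```bash
python3 - <<'E'
from h import *
p=np.load('w3.npz')['p'];save('w3',cv2.resize(p[60:310,200:460],None,fx=2.4,fy=2.4,interpolation=cv2.INTER_CUBIC))
E
```

```text
(no output)
```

View pics/w3.png

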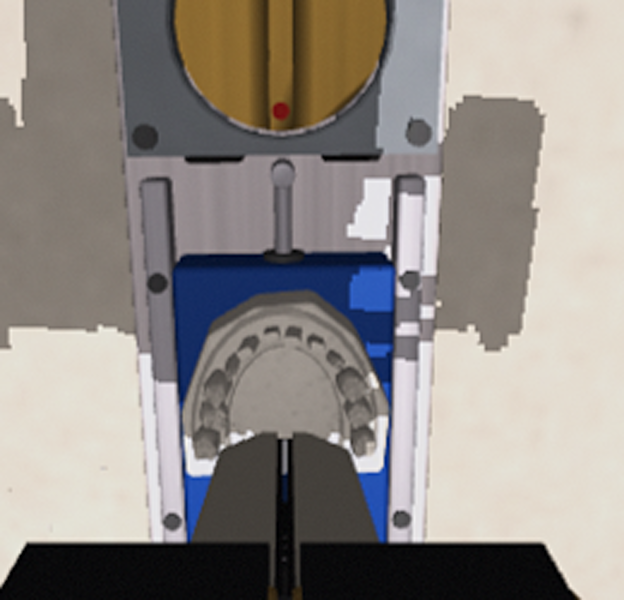

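The crop shows the bolt head at (282,172), still outside the housing. The fingers reach over the cast at (285,440), so the carrier has not moved. I'll check the heights.

```bash
python3 - <<'E'
from h import *
z=np.load('w3.npz');m=dict(imaging.camera_model('wrist'));m['world_to_cam']=z['T'];P=cloud(z['d'],m)
for u,v in [(310,245),(326,245),(310,260),(310,280),(318,200),(318,180),(318,170),(300,75),(318,130),(430,240)]: print(u,v,P[v,u].round(4))
E
```

```text
310 245 [0.4956 0.003  0.0879]
326 245 [0.5042 0.0036 0.0878]
310 260 [0.496  0.0035 0.1058]
310 280 [0.4965 0.0042 0.1253]
318 200 [0.4989 0.0173 0.0512]
318 180 [0.4984 0.0252 0.0302]
318 170 [0.498  0.0317 0.0279]
300 75 [0.4835 0.0911 0.0406]
318 130 [0.4963 0.0587 0.0291]
430 240 [ 5.946e-01 -2.700e-02  4.000e-04]
```

```bash
python3 - <<'E'
from h import *
z=np.load('w3.npz');m=dict(imaging.camera_model('wrist'));m['world_to_cam']=z['T'];P=cloud(z['d'],m)
for v in range(215,300,5): print(v,P[v,312].round(4),z['p'][v,312])
p,d,m=grab('scene');P=cloud(d,m)
save('s2',cv2.resize(p[120:250,200:380],None,fx=4.4,fy=4.4,interpolation=cv2.INTER_CUBIC))
E
```

```text
215 [0.4957 0.0068 0.0506] [157 150 142]
220 [0.496  0.0031 0.05  ] [149 142 135]
225 [4.962e-01 1.000e-04 5.130e-02] [155 148 140]
230 [ 0.4964 -0.0035  0.0508] [153 145 138]
235 [ 0.4966 -0.0073  0.0502] [150 144 136]
240 [0.4965 0.0035 0.0823] [90 85 79]
245 [0.4967 0.0033 0.0883] [69 64 59]
250 [0.4968 0.0031 0.0939] [68 64 58]
255 [0.4969 0.0036 0.1006] [68 64 60]
260 [0.497  0.003  0.1048] [68 64 59]
265 [0.4971 0.003  0.1098] [67 63 59]
270 [0.4972 0.0031 0.1146] [67 64 58]
275 [0.4973 0.0034 0.1197] [68 63 58]
280 [0.4973 0.0043 0.1254] [68 64 58]
285 [0.4974 0.0034 0.1279] [65 61 56]
290 [0.4968 0.029  0.1715] [40 37 35]
295 [0.4968 0.028  0.1724] [40 38 36]
```

View pics/s2.png

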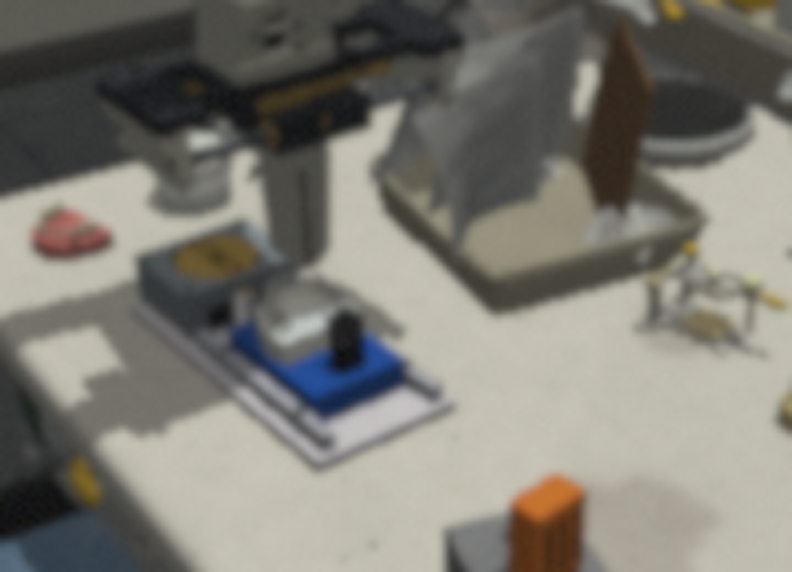

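The scene crop shows the closed fingers ending clearly above the cast, at about z 0.08. The real fingertip height therefore does not agree with the reported TCP. I'll compare it with the earlier view, where the gripper was open.

```bash
python3 - <<'E'
from h import *
for n,ez in (('w1',.2766),('w2',.0638),('w3',.0639)):
    z=np.load(n+'.npz');m=dict(imaging.camera_model('wrist'));m['world_to_cam']=z['T'];P=cloud(z['d'],m)
    T=np.linalg.inv(z['T']);F=(z['d']>0)&(z['d']<.3)&(P[...,2]>.07)
    F[330:]=0
    q=P[F];print(n,'cam-eef z',T[2,3]-ez,'lowest gripper pts rel eef', np.percentile(q[:,2],[0,1,5])-ez, F.sum(), 'campos',T[:3,3].round(3))
E
```

```text
w1 cam-eef z 0.18418701206178967 lowest gripper pts rel eef [-0.15057814 -0.13836497 -0.11830534] 27170 campos [0.451 0.101 0.461]
w2 cam-eef z 0.18421203864898575 lowest gripper pts rel eef [0.00621021 0.00785289 0.01434518] 42985 campos [0.497 0.051 0.248]
w3 cam-eef z 0.18411092742500862 lowest gripper pts rel eef [0.00610174 0.00692949 0.01062818] 40546 campos [0.495 0.078 0.248]
```

```bash
python3 - <<'E'
from h import *
z=np.load('w1.npz');m=dict(imaging.camera_model('wrist'));m['world_to_cam']=z['T'];P=cloud(z['d'],m)
for u,v in [(228,245),(225,250),(218,260),(410,245),(415,255),(425,265),(200,290),(440,290)]: print(u,v,P[v,u].round(4),(P[v,u,2]-.2766).round(4))
plan(.5,-.08,.15)
E
```

```text
228 245 [0.406  0.025  0.3023] 0.0257
225 250 [0.4056 0.0243 0.3069] 0.0303
218 260 [0.4053 0.0243 0.318 ] 0.0414
410 245 [0.5035 0.0288 0.3002] 0.0236
415 255 [0.5023 0.0296 0.3136] 0.037
425 265 [0.5043 0.0294 0.3232] 0.0466
200 290 [0.406  0.025  0.3451] 0.0685
440 290 [0.5041 0.029  0.3438] 0.0672
t 8.0 pos [ 0.5011 -0.0049  0.0638] yaw 3.76 j6 -0.13 F [-0.3 -0.3  0.1] M [-0.07  0.04  0.02] -> offset cm -7.48 -0.61 -8.62 spin 0
```

```bash
python3 - <<'E'
from h import *
m=imaging.camera_model('scene')
# reference: post top crop(347,312), housing
for n,(u,v) in dict(tip=(298,266),tipL=(272,258),posttop=(346,315)).items():
    U,V=200+u/4.4,120+v/4.4
    a,b=ray(m,U,V,0),ray(m,U,V,.2)
    for y in ([-.005,.003] if n!='posttop' else [-.047]):
        t=(y-a[1])/(b-a)[1];print(n,y,(a+t*(b-a)).round(4))
E
```

```text
tip -0.005 [ 0.5003 -0.005   0.0755]
tip 0.003 [0.5043 0.003  0.0703]
tipL -0.005 [ 0.4845 -0.005   0.0858]
tipL 0.003 [0.4883 0.003  0.0808]
posttop -0.047 [ 0.5066 -0.047   0.0618]
```

The two views agree: the tips are about 15 mm above the reported TCP height, where they should be 22 mm below it. Reported z therefore reads about 37 mm too low, while x and y agree. I'll correct for this, back off and repeat the push lower.

Request:
arm_command(motion=[{"offset": [-4,-0.2,-0.5],"spin": -0.2},{"offset": [-4,0,0],"spin": 0},{"offset": [0,0,2],"spin": 0},{"offset": [0,0,1.5],"spin": 0},{"offset": [0,0,0],"spin": 0}])

```text
time_s: 8.5
eef_pos: [0.5032, -0.0845, 0.0315]
orientation: [-0.002, 0.682, 0.731, -0.001]
ft_force: [0.5, -0.3, -0.5]
grip_width: 0.0003
grip_force: 0.0
```

```bash
python3 - <<'E'
from h import *
plan(.507,-.08,.03,4)
p,d,m=grab('scene');np.savez('s3.npz',p=p,d=d)
save('s3',cv2.resize(p[120:250,200:380],None,fx=4.4,fy=4.4,interpolation=cv2.INTER_CUBIC))
E
```

```text
t 8.5 pos [ 0.5032 -0.0845  0.0315] yaw 3.96 j6 -0.29 F [ 0.5 -0.3 -0.5] M [-0.06  0.05 -0.02] -> offset cm 0.42 0.41 0.15 spin -0.04
```

View pics/s3.png

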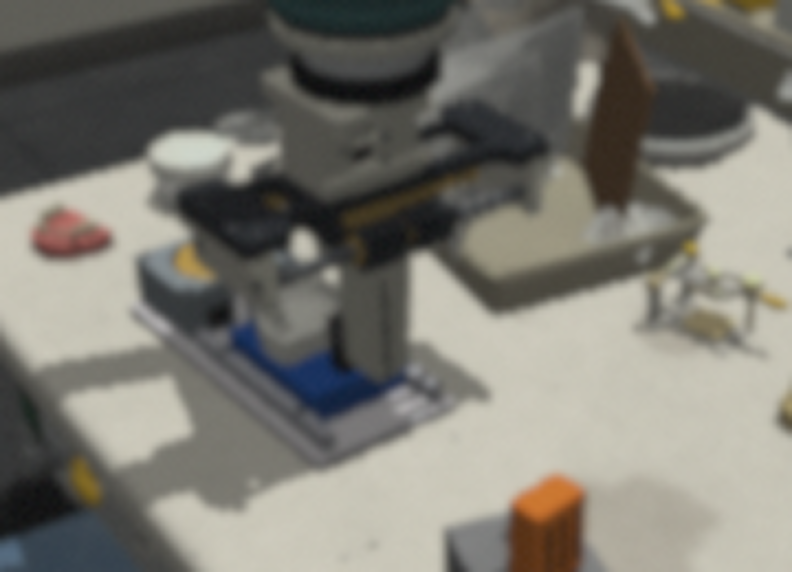

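The crop shows the fingertips now low, just behind the post at (345,345), with the carrier still at its start.

Request:
arm_command(motion=[{"offset": [0.4,0.3,0.2],"spin": 0},{"offset": [0.5,0,0],"spin": 0},{"offset": [0.5,0,0],"spin": 0},{"offset": [0.3,0,0],"spin": 0},{"offset": [0.3,0,0],"spin": 0},{"offset": [0.3,0,0],"spin": 0},{"offset": [0.3,0,0],"spin": 0},{"offset": [0.3,0,0],"spin": 0}])

```text
time_s: 9.35
eef_pos: [0.5056, -0.0557, 0.0319]
orientation: [0.0, 0.682, 0.731, 0.0]
ft_force: [-0.5, -0.9, 0.9]
grip_width: 0.0004
grip_force: 0.4
```

Request:
arm_command(motion=[{"offset": [0.3,0,0],"spin": 0},{"offset": [0.2,0,0],"spin": 0},{"offset": [0.2,0,0],"spin": 0},{"offset": [0.1,0,0],"spin": 0}])

```text
time_s: 9.75
eef_pos: [0.505, -0.0477, 0.0318]
orientation: [-0.0, 0.682, 0.731, -0.0]
ft_force: [-0.7, -0.4, 0.9]
grip_width: 0.0006
grip_force: 0.4
```

Request:
arm_command(motion=[{"offset": [0.1,0,0],"spin": 0},{"offset": [0.1,0,0],"spin": 0}])

```text
time_s: 9.95
eef_pos: [0.5048, -0.0458, 0.0319]
orientation: [0.0, 0.682, 0.731, -0.0]
ft_force: [-0.2, -1.0, 0.0]
grip_width: 0.0003
grip_force: 0.4
```

Request:
arm_command(motion=[{"offset": [0.1,0,0],"spin": 0},{"offset": [0.1,0,0],"spin": 0}])

```text
time_s: 10.15
eef_pos: [0.5047, -0.0438, 0.0318]
orientation: [-0.0, 0.682, 0.731, -0.0]
ft_force: [-0.8, -0.4, 1.5]
grip_width: 0.0005
grip_force: 0.4
```

Contact is showing in the force reading. I'll continue gently.

Request:
arm_command(motion=[{"offset": [0.1,0,0],"spin": 0},{"offset": [0.1,0,0],"spin": 0}])

```text
time_s: 10.35
eef_pos: [0.5045, -0.0418, 0.0318]
orientation: [-0.0, 0.682, 0.731, -0.0]
ft_force: [-0.2, -0.8, 0.8]
grip_width: 0.0006
grip_force: 0.4
```

Request:
arm_command(motion=[{"offset": [0.1,0,0],"spin": 0},{"offset": [0.05,0,0],"spin": 0}])

```text
time_s: 10.55
eef_pos: [0.5044, -0.0403, 0.0318]
orientation: [-0.0, 0.682, 0.731, -0.0]
ft_force: [0.0, -0.1, 0.7]
grip_width: 0.0004
grip_force: 0.4
```

Request:
arm_command(motion=[{"offset": [0.05,0,0],"spin": 0},{"offset": [0.05,0,0],"spin": 0}])

```text
time_s: 10.75
eef_pos: [0.5044, -0.0396, 0.0319]
orientation: [0.0, 0.682, 0.731, -0.0]
ft_force: [0.9, -5.0, 0.9]
grip_width: 0.0007
grip_force: 2.3
```

Request:
arm_command(motion=[{"offset": [0.05,0,0],"spin": 0},{"offset": [0.05,0,0],"spin": 0}])

```text
time_s: 10.95
eef_pos: [0.5045, -0.0393, 0.0321]
orientation: [0.001, 0.682, 0.731, -0.001]
ft_force: [-0.5, -12.8, 3.3]
grip_width: 0.0003
grip_force: 5.9
```

The carrier has stopped at the hub, at the predicted travel, with about 13 N on it. I'll back off, rise and re-measure the cam from closer.

Request:
arm_command(motion=[{"offset": [-1,0,0],"spin": 0},{"offset": [-2,0,0],"spin": 0},{"offset": [0,0,-4.5],"spin": 0},{"offset": [2,-0.5,-4],"spin": 0},{"offset": [4,-0.5,-1],"spin": 0},{"offset": [3,0,0],"spin": 0},{"offset": [0,0,0],"spin": 0}])

```text
time_s: 11.65
eef_pos: [0.4901, 0.023, 0.1274]
orientation: [-0.0, 0.681, 0.732, 0.001]
ft_force: [-0.8, -0.0, -0.5]
grip_width: 0.0005
grip_force: 0.0
```

```bash
cat > cam.py <<'E'
from h import *
plan(.505,-.03,.15,4)
p,d,m=grab('wrist');np.savez('w4.npz',p=p,d=d,T=m['world_to_cam']);P=cloud(d,m)
hsv=cv2.cvtColor(p,cv2.COLOR_RGB2HSV)
br=cv2.inRange(hsv,(12,80,40),(32,255,255));br[300:]=0
cs,_=cv2.findContours(br,0,2);c=max(cs,key=cv2.contourArea);h=cv2.convexHull(c);W=np.array([ray(m,*q[0],.04)[:2] for q in h]).astype(np.float32)
print('cam circle',cv2.minEnclosingCircle(W),cv2.fitEllipse(W))
k=np.zeros(br.shape,np.uint8);cv2.fillPoly(k,[h],255)
red=cv2.inRange(hsv,(0,120,80),(8,255,255))|cv2.inRange(hsv,(172,120,80),(180,255,255));v,u=np.nonzero(red&k);print('red',len(u),ray(m,u.mean(),v.mean(),.04))
bl=cv2.inRange(hsv,(105,130,40),(125,255,255));bl[300:]=0
cs,_=cv2.findContours(bl,0,2);c=max(cs,key=cv2.contourArea);r=cv2.minAreaRect(np.array([ray(m,*q[0],.03)[:2] for q in c]).astype(np.float32));print('plate',r,cv2.boxPoints(r))
save('w4',cv2.resize(p[0:330,160:480],None,fx=1.8,fy=1.8))
E
python3 cam.py
```

```text
t 11.65 pos [0.4901 0.023  0.1274] yaw 4.1 j6 -0.08 F [-0.8 -0.  -0.5] M [-0.07  0.05 -0.06] -> offset cm -5.39 1.11 -2.26 spin 0.1
cam circle ((0.2642495334148407, -0.05920863151550293), 0.05295046418905258) ((0.2690703272819519, -0.061796192079782486), (0.07814595848321915, 0.11299441754817963), 101.48757934570312)
red 0 [nan nan nan]
plate ((0.49961352348327637, 0.011233136057853699), (0.06352763622999191, 0.09425878524780273), 3.8330178260803223) [[ 0.4647702   0.05613373]
 [ 0.47107127 -0.03791421]
 [ 0.53445685 -0.03366746]
 [ 0.5281558   0.06038048]]cam.py:9: RuntimeWarning: Mean of empty slice.
  red=cv2.inRange(hsv,(0,120,80),(8,255,255))|cv2.inRange(hsv,(172,120,80),(180,255,255));v,u=np.nonzero(red&k);print('red',len(u),ray(m,u.mean(),v.mean(),.04))
  ret = ret.dtype.type(ret / rcount)
```

```bash
python3 - <<'E'
from h import *
z=np.load('w4.npz');p,d=z['p'],z['d'];m=dict(imaging.camera_model('wrist'));m['world_to_cam']=z['T'];P=cloud(d,m)
hsv=cv2.cvtColor(p,cv2.COLOR_RGB2HSV)
near=(np.hypot(P[...,0]-.493,P[...,1]-.0957)<.04)&(P[...,2]>.03)&(P[...,2]<.05)
br=cv2.inRange(hsv,(12,80,20),(32,255,255))*near.astype(np.uint8)
cs,_=cv2.findContours(br,0,2);c=max(cs,key=cv2.contourArea);h=cv2.convexHull(c);W=np.array([ray(m,*q[0],.04)[:2] for q in h]).astype(np.float32)
print('cam',cv2.minEnclosingCircle(W),cv2.fitEllipse(W))
C=np.array(cv2.minEnclosingCircle(W)[0])
red=(cv2.inRange(hsv,(0,120,60),(8,255,255))|cv2.inRange(hsv,(172,120,60),(180,255,255)))*near.astype(np.uint8)
v,u=np.nonzero(red);r=ray(m,u.mean(),v.mean(),.04)[:2];print('red',len(u),r,np.degrees(np.arctan2(*(C-r)[::-1])))
# slot floor by depth
S=near&(P[...,2]<.037)&(np.hypot(P[...,0]-C[0],P[...,1]-C[1])<.02);v,u=np.nonzero(S);print('slot px',S.sum())
if S.sum()>20:
    G=np.array([ray(m,a,b,.036)[:2] for a,b in zip(u,v)]);ew,ev=np.linalg.eigh(np.cov(G.T));print(G.mean(0),np.degrees(np.arctan2(*ev[::-1,1])),ew**.5*3.46)
plan(.47,-.28,.22,4)
E
```

```text
cam ((0.4931737780570984, 0.0947757363319397), 0.026162778958678246) ((0.49311578273773193, 0.09482599794864655), (0.05184651166200638, 0.052050720900297165), 151.2778778076172)
red 21 [0.49462281 0.07404158] 93.99769263100478
slot px 167
[0.49322809 0.09484951] 94.68481263653177 [0.00568453 0.01908261]
t 11.7 pos [0.4901 0.0217 0.127 ] yaw 4.09 j6 -0.08 F [ 0.  -0.9 -1.4] M [-0.05  0.12  0.  ] -> offset cm -29.95 -4.16 -9.3 spin 0.09
```

Request:
arm_command(hand=-1, motion=[{"offset": [-3,-0.5,-2.5],"spin": 0},{"offset": [-4.3,-0.6,-2],"spin": 0},{"offset": [-4.7,-0.6,-1],"spin": 0},{"offset": [-4.7,-0.6,-1],"spin": 0},{"offset": [-4.7,-0.6,-0.5],"spin": 0},{"offset": [-4.7,-0.6,0],"spin": 0},{"offset": [-4,-0.6,0],"spin": 0},{"offset": [0,0,0],"spin": 0}])

```text
time_s: 12.5
eef_pos: [0.4686, -0.2872, 0.1958]
orientation: [-0.001, 0.684, 0.73, -0.0]
ft_force: [0.3, 0.5, -0.1]
grip_width: 0.06
grip_force: 0.0
```

Request:
arm_command(motion=[{"offset": [0,0,0],"spin": 0}])

```text
time_s: 12.6
eef_pos: [0.4693, -0.2837, 0.1961]
orientation: [-0.001, 0.683, 0.73, 0.0]
ft_force: [0.0, 0.3, -0.0]
grip_width: 0.0681
grip_force: 0.0
```

```bash
cat > drv.py <<'E'
from h import *
plan(.47,-.28,.2,4)
p,d,m=grab('wrist');np.savez('w5.npz',p=p,d=d,T=m['world_to_cam']);P=cloud(d,m)
hsv=cv2.cvtColor(p,cv2.COLOR_RGB2HSV)
near=(np.hypot(P[...,0]-.47,P[...,1]+.27)<.07)
o=cv2.inRange(hsv,(5,150,60),(18,255,255))*near.astype(np.uint8)
M=(o>0)&(P[...,2]>.095);print('orange',(o>0).sum(),'top',M.sum(),np.percentile(P[o>0][:,2],[1,50,99]))
M=M&(P[...,2]>np.percentile(P[M][:,2],60)-.004);zt=np.median(P[M][:,2])
c=max(cv2.findContours(M.astype(np.uint8)*255,0,2)[0],key=cv2.contourArea)
print('ztop',zt)
for zz in(zt,.104):
    r=cv2.minAreaRect(np.array([ray(m,*q[0],zz)[:2] for q in c]).astype(np.float32));b=cv2.boxPoints(r)
    e=b[1]-b[0];f=b[2]-b[1];L=e if np.hypot(*e)>np.hypot(*f) else f
    print(zz,r,'long az',np.degrees(np.arctan2(L[1],L[0])))
# stand top
S=(P[...,2]>.047)&(P[...,2]<.057)&(np.hypot(P[...,0]-.47,P[...,1]+.27)<.1)
c=max(cv2.findContours(S.astype(np.uint8)*255,0,2)[0],key=cv2.contourArea)
r=cv2.minAreaRect(np.array([ray(m,*q[0],.052)[:2] for q in c]).astype(np.float32));print('stand',r,cv2.boxPoints(r).tolist())
save('w5',p)
E
python3 drv.py
```

```text
t 12.6 pos [ 0.4693 -0.2837  0.1961] yaw 3.82 j6 -0.66 F [ 0.   0.3 -0. ] M [-0.07  0.09 -0.06] -> offset cm 0.37 0.09 -0.39 spin -0.18
orange 1466 top 1303 [0.06565988 0.10557973 0.32045158]
ztop 0.31824386580300634
0.31824386580300634 ((0.5014980435371399, -0.251588374376297), (0.002710434840992093, 0.015848813578486443), 10.322295188903809) long az -79.677505
0.104 ((0.6321350336074829, -0.426224946975708), (0.012059077620506287, 0.0705142691731453), 10.322348594665527) long az -79.67769
stand ((0.47280070185661316, -0.2827613949775696), (0.1109195202589035, 0.06023876368999481), 76.4113998413086) [[0.4304942190647125, -0.32959219813346863], [0.48904678225517273, -0.3437452018260956], [0.5151071548461914, -0.23593059182167053], [0.4565546214580536, -0.22177758812904358]]
```

```bash
python3 - <<'E'
from h import *
z=np.load('w5.npz');p,d=z['p'],z['d'];m=dict(imaging.camera_model('wrist'));m['world_to_cam']=z['T'];P=cloud(d,m)
hsv=cv2.cvtColor(p,cv2.COLOR_RGB2HSV)
near=(np.hypot(P[...,0]-.47,P[...,1]+.28)<.06)
o=cv2.inRange(hsv,(3,120,40),(20,255,255))>0
M=o&near&(P[...,2]>.1)&(P[...,2]<.112);print(np.percentile(P[M][:,2],[5,50,95]))
c=max(cv2.findContours(M.astype(np.uint8)*255,0,2)[0],key=cv2.contourArea)
zz=.104
r=cv2.minAreaRect(np.array([ray(m,*q[0],zz)[:2] for q in c]).astype(np.float32));b=cv2.boxPoints(r)
e=b[1]-b[0];f=b[2]-b[1];L=e if np.hypot(*e)>np.hypot(*f) else f
az=np.degrees(np.arctan2(L[1],L[0]));print(r,'long az',az)
plan(*r[0],.1,az+90)
bb=cv2.boundingRect(c);print(bb);save('w5',cv2.resize(p[:,200:440],None,fx=2,fy=1.5))
E
```

```text
[0.10277972 0.10507648 0.10624914]
((0.4723476767539978, -0.28147372603416443), (0.03136473149061203, 0.020357875153422356), 10.451586723327637) long az 10.451542
t 12.65 pos [ 0.4696 -0.2828  0.1963] yaw 3.89 j6 -0.66 F [0.2 1.  0.5] M [-0.09  0.05  0.04] -> offset cm 0.12 0.28 9.63 spin 83.44
(305, 184, 37, 25)
```

View pics/w5.png

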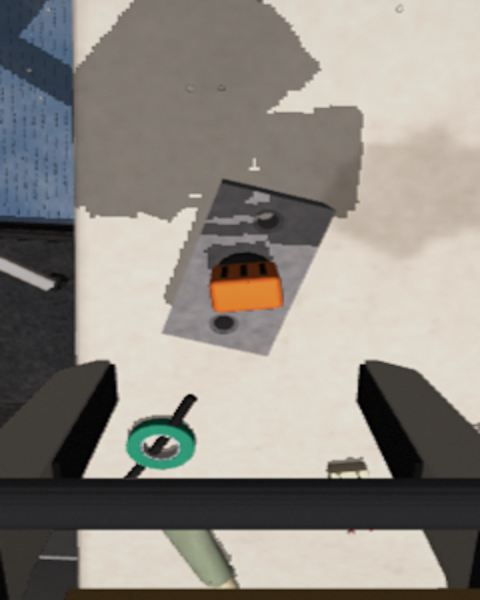

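The crop shows the orange handle at about (247,290), standing in the middle of the stand. Its long side is nearly horizontal in the picture, and a small hole lies on either side of it. I'll turn to grip across its short side.

Request:
arm_command(motion=[{"offset": [0.1,0.3,0],"spin": 8.4},{"offset": [0,0,0],"spin": 8.4},{"offset": [0,0,0],"spin": 8.4},{"offset": [0,0,0],"spin": 8.4},{"offset": [0,0,0],"spin": 8.4},{"offset": [0,0,0],"spin": 8.4},{"offset": [0,0,0],"spin": 8.4},{"offset": [0,0,0],"spin": 8.4}])

```text
time_s: 13.45
eef_pos: [0.4732, -0.2801, 0.1969]
orientation: [-0.0, 0.973, 0.229, 0.0]
ft_force: [-0.5, 0.3, -0.0]
grip_width: 0.093
grip_force: 0.0
```

Request:
arm_command(motion=[{"offset": [0,0,2],"spin": 8.4},{"offset": [0,0,2],"spin": 7.8},{"offset": [0,0,0],"spin": 0},{"offset": [0,0,0],"spin": 0}])

```text
time_s: 13.85
eef_pos: [0.4731, -0.2805, 0.1573]
orientation: [-0.0, 0.996, 0.095, -0.0]
ft_force: [-0.7, -0.3, 0.5]
grip_width: 0.0933
grip_force: 0.0
```

```bash
python3 - <<'E'
from h import *
plan(.4723,-.2818,.05,-79.5);print(env.sense()['grip_width'])
E
```

```text
t 13.85 pos [ 0.4731 -0.2805  0.1573] yaw -79.14 j6 0.8 F [-0.7 -0.3  0.5] M [-0.01  0.17  0.  ] -> offset cm -0.1 0.11 10.73 spin 0.36
0.09326170860942412
```

Request:
arm_command(motion=[{"offset": [-0.1,0.1,4],"spin": 0.4},{"offset": [0,0,3],"spin": 0},{"offset": [0,0,2],"spin": 0},{"offset": [0,0,1],"spin": 0},{"offset": [0,0,0.7],"spin": 0},{"offset": [0,0,0],"spin": 0}])

```text
time_s: 14.45
eef_pos: [0.4724, -0.2823, 0.0503]
orientation: [0.0, 0.996, 0.089, 0.0]
ft_force: [-0.1, 0.5, -0.1]
grip_width: 0.0932
grip_force: 0.0
```

Request:
arm_command(hand=1, motion=[{"offset": [0,0,0],"spin": 0},{"offset": [0,0,0],"spin": 0},{"offset": [0,0,0],"spin": 0},{"offset": [0,0,0],"spin": 0},{"offset": [0,0,0],"spin": 0},{"offset": [0,0,0],"spin": 0},{"offset": [0,0,0],"spin": 0}])

```text
time_s: 15.15
eef_pos: [0.4722, -0.2823, 0.0499]
orientation: [-0.0, 0.996, 0.089, 0.0]
ft_force: [0.2, 0.8, -0.3]
grip_width: 0.0417
grip_force: 0.0
```

```bash
python3 - <<'E'
from h import *
plan(.4723,-.2818,.05,-79.5);print(env.sense()['grip_width'],env.sense()['grip_force'])
E
```

```text
t 15.15 pos [ 0.4722 -0.2823  0.0499] yaw -79.84 j6 0.81 F [ 0.2  0.8 -0.3] M [-0.01  0.14  0.06] -> offset cm 0.02 -0.05 -0.01 spin -0.34
0.041662617669955014 0.0
```

Request:
arm_command(motion=[{"offset": [0,0,0],"spin": 0},{"offset": [0,0,0],"spin": 0},{"offset": [0,0,0],"spin": 0},{"offset": [0,0,0],"spin": 0},{"offset": [0,0,0],"spin": 0}])

```text
time_s: 15.65
eef_pos: [0.4722, -0.2823, 0.0498]
orientation: [-0.0, 0.996, 0.089, -0.0]
ft_force: [-0.1, 0.4, 0.1]
grip_width: 0.02
grip_force: 30.0
```

Request:
arm_command(motion=[{"offset": [0,0,-1],"spin": 0},{"offset": [0,0,-2],"spin": 0}])

```text
time_s: 15.85
eef_pos: [0.4716, -0.2819, 0.0794]
orientation: [-0.001, 0.996, 0.089, -0.001]
ft_force: [0.4, -0.5, -0.9]
grip_width: 0.0199
grip_force: 30.0
```

Request:
arm_command(motion=[{"offset": [0,0,-4],"spin": 0},{"offset": [0,0,-3],"spin": 0},{"offset": [0,0,0],"spin": -8.4},{"offset": [0,0,0],"spin": -8.4},{"offset": [0,0,0],"spin": -8.4},{"offset": [0,0,0],"spin": -8.4},{"offset": [0,0,0],"spin": -8.4},{"offset": [0,0,0],"spin": -8.4}])

```text
time_s: 16.65
eef_pos: [0.4722, -0.2823, 0.1506]
orientation: [0.0, 0.862, 0.507, 0.0]
ft_force: [0.2, 0.6, 0.2]
grip_width: 0.0199
grip_force: 30.0
```

Request:
arm_command(motion=[{"offset": [0,0,0],"spin": -8.4},{"offset": [0,0,0],"spin": -8.4},{"offset": [0,0,0],"spin": -8.4},{"offset": [0,0,0],"spin": -8.4},{"offset": [0,0,0],"spin": 0},{"offset": [0,0,0],"spin": 0}])

```text
time_s: 17.25
eef_pos: [0.4723, -0.2823, 0.1503]
orientation: [0.0, 0.683, 0.731, 0.0]
ft_force: [0.5, -0.1, -0.5]
grip_width: 0.0196
grip_force: 30.0
```

```bash
python3 - <<'E'
from h import *
plan(.4932,.0948,.14,4.3);print(env.sense()['grip_width'],env.sense()['grip_force'])
E
```

```text
t 17.25 pos [ 0.4723 -0.2823  0.1503] yaw 3.89 j6 -0.65 F [ 0.5 -0.1 -0.5] M [-0.06  0.08 -0.06] -> offset cm 37.48 4.65 1.03 spin -0.41
0.01961451151588548 29.99939203262329
```

Request:
arm_command(motion=[{"offset": [3,0.4,0],"spin": -0.4},{"offset": [4.5,0.6,0],"spin": 0},{"offset": [4.5,0.6,0],"spin": 0},{"offset": [4.5,0.6,0],"spin": 0},{"offset": [4.5,0.6,0],"spin": 0},{"offset": [4.5,0.6,0],"spin": 0},{"offset": [4.5,0.6,0],"spin": 0},{"offset": [4.0,0.5,0],"spin": 0}])

```text
time_s: 18.05
eef_pos: [0.49, 0.0623, 0.1503]
orientation: [0.0, 0.68, 0.733, 0.0]
ft_force: [0.9, -0.9, -0.9]
grip_width: 0.0197
grip_force: 30.0
```

Request:
arm_command(motion=[{"offset": [2.5,0.2,0],"spin": 0},{"offset": [1,0,1],"spin": 0},{"offset": [0,0,1.5],"spin": 0},{"offset": [0,0,0.5],"spin": 0},{"offset": [0,0,0],"spin": 0}])

```text
time_s: 18.55
eef_pos: [0.4889, 0.094, 0.1183]
orientation: [-0.001, 0.679, 0.734, -0.001]
ft_force: [-0.3, -0.1, -1.0]
grip_width: 0.0201
grip_force: 30.0
```

```bash
python3 - <<'E'
from h import *
plan(.4932,.0948,.100,4.3)
p,d,m=grab('wrist');np.savez('w6.npz',p=p,d=d,T=m['world_to_cam']);P=cloud(d,m)
# world positions of gripped driver: project expected tip and handle
hsv=cv2.cvtColor(p,cv2.COLOR_RGB2HSV);o=cv2.inRange(hsv,(3,120,40),(20,255,255))>0
e=env.sense()['eef_pos'];near=np.hypot(P[...,0]-e[0],P[...,1]-e[1])<.05
for k in range(6):
    zz=e[2]-.05+.01*k; M=near&(abs(P[...,2]-zz)<.003)
    if M.sum()>3: print(round(zz,3),M.sum(),P[M].min(0).round(4),P[M].max(0).round(4),np.median(p[M],0))
E
```

```text
t 18.55 pos [0.4889 0.094  0.1183] yaw 4.44 j6 0.06 F [-0.3 -0.1 -1. ] M [-0.11  0.04  0.05] -> offset cm 0.05 0.43 1.83 spin 0.14
0.079 17 [0.4859 0.1019 0.0764] [0.4896 0.1026 0.0822] [24. 24. 26.]
0.089 46 [0.483  0.0953 0.0863] [0.4936 0.1023 0.092 ] [60.  58.  61.5]
```

Request:
arm_command(motion=[{"offset": [0.05,0.46,0.5],"spin": 0.1},{"offset": [0,0,1.0],"spin": 0},{"offset": [0,0,1.0],"spin": 0},{"offset": [0,0,0],"spin": 0}])

```text
time_s: 19.0
eef_pos: [0.4932, 0.0959, 0.0928]
orientation: [-0.001, 0.679, 0.734, -0.001]
ft_force: [-0.5, 0.0, -1.1]
grip_width: 0.0198
grip_force: 30.0
```

```bash
python3 - <<'E'
from h import *
plan(.4932,.0948,.088,4.3)
p,d,m=grab('wrist');np.savez('w7.npz',p=p,d=d,T=m['world_to_cam']);P=cloud(d,m)
e=env.sense()['eef_pos']
near=(np.hypot(P[...,0]-e[0],P[...,1]-e[1])<.02)
for zz in (.045,.048,.051,.054,.058,.064):
    M=near&(abs(P[...,2]-zz)<.002)
    if M.sum()>3: print(zz,M.sum(),P[M].min(0).round(4),P[M].max(0).round(4),'mid',((P[M].min(0)+P[M].max(0))/2).round(4)[0])
S=(P[...,2]<.037)&(P[...,2]>.02)&(np.hypot(P[...,0]-.4932,P[...,1]-.0948)<.02);v,u=np.nonzero(S);print('slot px',S.sum())
if S.sum()>5:
    G=np.array([ray(m,a,b,.036)[:2] for a,b in zip(u,v)]);print(G.min(0),G.max(0),G.mean(0))
E
```

```text
t 19.0 pos [0.4932 0.0959 0.0928] yaw 4.45 j6 0.06 F [-0.5  0.  -1.1] M [-0.01  0.05 -0.01] -> offset cm -0.11 -0.01 0.48 spin 0.15
0.051 11 [0.4902 0.104  0.0493] [0.4939 0.1045 0.0523] mid 0.492
0.054 11 [0.4902 0.1038 0.0521] [0.4938 0.1044 0.0546] mid 0.492
0.058 28 [0.4891 0.1001 0.0561] [0.4962 0.1046 0.06  ] mid 0.4927
0.064 24 [0.4879 0.0987 0.062 ] [0.497  0.1019 0.0657] mid 0.4925
slot px 30
[0.49020221 0.09328729] [0.49557361 0.1023272 ] [0.49340557 0.0999101 ]
```

Request:
arm_command(motion=[{"offset": [-0.1,0.05,0.2],"spin": 0.1},{"offset": [0,0,0.2],"spin": 0},{"offset": [0,0,0.2],"spin": 0},{"offset": [0,0,0],"spin": 0}])

```text
time_s: 19.45
eef_pos: [0.4945, 0.0951, 0.0887]
orientation: [-0.0, 0.68, 0.733, -0.0]
ft_force: [-0.3, 0.3, -1.0]
grip_width: 0.0198
grip_force: 30.0
```

Request:
arm_command(motion=[{"offset": [0,0,0.1],"spin": 0},{"offset": [0,0,0.1],"spin": 0}])

```text
time_s: 19.65
eef_pos: [0.4947, 0.0952, 0.0869]
orientation: [0.0, 0.68, 0.733, 0.0]
ft_force: [-0.7, 0.7, -0.6]
grip_width: 0.0202
grip_force: 30.0
```

Request:
arm_command(motion=[{"offset": [0,0,0.1],"spin": 0},{"offset": [0,0,0.1],"spin": 0}])

```text
time_s: 19.85
eef_pos: [0.4945, 0.0951, 0.0848]
orientation: [-0.0, 0.68, 0.733, -0.0]
ft_force: [0.2, 0.3, -0.6]
grip_width: 0.0198
grip_force: 30.0
```

Request:
arm_command(motion=[{"offset": [0,0,0.1],"spin": 0},{"offset": [0,0,0.1],"spin": 0}])

```text
time_s: 20.05
eef_pos: [0.4945, 0.0951, 0.0827]
orientation: [-0.0, 0.68, 0.733, -0.0]
ft_force: [-1.8, -0.1, -0.6]
grip_width: 0.0197
grip_force: 30.0
```

Request:
arm_command(motion=[{"offset": [0,0,0.1],"spin": 0},{"offset": [0,0,0],"spin": 0}])

```text
time_s: 20.25
eef_pos: [0.4945, 0.0951, 0.0816]
orientation: [-0.0, 0.68, 0.733, -0.0]
ft_force: [-1.1, -0.3, -0.8]
grip_width: 0.0198
grip_force: 30.0
```

```bash
python3 - <<'E'
from h import *
plan(.4932,.0948,.081,4.3)
E
```

```text
t 20.25 pos [0.4945 0.0951 0.0816] yaw 4.35 j6 0.06 F [-1.1 -0.3 -0.8] M [-0.06  0.25  0.02] -> offset cm -0.02 -0.13 0.06 spin 0.05
```

The blade is in the slot. I'll centre it and start turning clockwise, watching the torque.

```bash
cat > t.py <<'E'
from h import *
s=env.sense();print(round(s['time_s'],2),s['eef_pos'].round(4),'yaw',round(yaw(),2),'F',s['ft_force'].round(1),'M',s['moment'].round(3),'e6',round(s['joint_efforts'][5],4),'qd6',round(s['qd'][5],3))
E
python3 t.py
```

```text
20.25 [0.4945 0.0951 0.0816] yaw 4.35 F [-1.1 -0.3 -0.8] M [-0.059  0.248  0.023] e6 -0.0039 qd6 0.001
```

Request:
arm_command(motion=[{"offset": [0,-0.05,0],"spin": 2},{"offset": [0,0,0],"spin": 4},{"offset": [0,0,0],"spin": 4}])

```text
time_s: 20.55
eef_pos: [0.4937, 0.0952, 0.0817]
orientation: [-0.0, 0.742, 0.67, -0.0]
ft_force: [-5.0, 1.5, 0.7]
grip_width: 0.0199
grip_force: 30.0
```

```bash
python3 t.py
```

```text
20.55 [0.4937 0.0952 0.0817] yaw -5.8 F [-5.   1.5  0.7] M [0.24  1.309 0.104] e6 -1.8905 qd6 0.693
```

Request:
arm_command(motion=[{"offset": [0,0,0],"spin": 3},{"offset": [0,0,0],"spin": 3},{"offset": [0,0,0],"spin": 3}])

```text
time_s: 20.85
eef_pos: [0.4936, 0.0953, 0.0817]
orientation: [-0.001, 0.792, 0.61, -0.0]
ft_force: [-4.8, 1.2, 1.3]
grip_width: 0.0202
grip_force: 30.0
```

```bash
python3 t.py
```

```text
20.85 [0.4936 0.0953 0.0817] yaw -14.76 F [-4.8  1.2  1.3] M [0.312 1.277 0.133] e6 -1.2598 qd6 0.52
```

Request:
arm_command(motion=[{"offset": [0,0,0],"spin": 3},{"offset": [0,0,0],"spin": 3},{"offset": [0,0,0],"spin": 3}])

```text
time_s: 21.15
eef_pos: [0.4936, 0.0953, 0.0818]
orientation: [-0.001, 0.838, 0.546, -0.0]
ft_force: [-5.3, 1.5, 1.7]
grip_width: 0.0201
grip_force: 30.0
```

```bash
python3 t.py
```

```text
21.15 [0.4936 0.0953 0.0818] yaw -23.76 F [-5.3  1.5  1.7] M [0.386 1.261 0.081] e6 -1.2603 qd6 0.521
```

Request:
arm_command(motion=[{"offset": [-0.03,-0.06,0],"spin": 2},{"offset": [0,0,0],"spin": 2},{"offset": [0,0,0],"spin": 2}])

```text
time_s: 21.45
eef_pos: [0.4933, 0.0953, 0.0818]
orientation: [-0.0, 0.865, 0.502, -0.0]
ft_force: [-1.0, 1.8, 0.0]
grip_width: 0.02
grip_force: 30.0
```

```bash
python3 t.py
```

```text
21.45 [0.4933 0.0953 0.0818] yaw -29.71 F [-1.   1.8  0. ] M [0.431 0.487 0.097] e6 -0.7978 qd6 0.347
```

Request:
arm_command(motion=[{"offset": [0,0,0],"spin": 2},{"offset": [0,0,0],"spin": 2}])

```text
time_s: 21.65
eef_pos: [0.4933, 0.0954, 0.0818]
orientation: [-0.0, 0.882, 0.472, 0.0]
ft_force: [-1.9, 1.9, -0.6]
grip_width: 0.0197
grip_force: 30.0
```

```bash
python3 t.py
```

```text
21.65 [0.4933 0.0954 0.0818] yaw -33.71 F [-1.9  1.9 -0.6] M [0.373 0.463 0.08 ] e6 -0.7945 qd6 0.346
```

Request:
arm_command(motion=[{"offset": [0,0,0],"spin": 2},{"offset": [0,0,0],"spin": 1}])

```text
time_s: 21.85
eef_pos: [0.4933, 0.0953, 0.0818]
orientation: [-0.0, 0.894, 0.449, -0.0]
ft_force: [-1.8, 2.6, -1.3]
grip_width: 0.02
grip_force: 30.0
```

```bash
python3 t.py
```

```text
21.85 [0.4933 0.0953 0.0818] yaw -36.7 F [-1.8  2.6 -1.3] M [0.581 0.516 0.123] e6 0.0844 qd6 0.155
```

```bash
cat > t.py <<'E'
from h import *
L=[]
for i in range(6):
    s=env.sense();L.append(np.r_[s['moment'],s['ft_force'],s['joint_efforts'][5]]);imaging.get_image('scene')
L=np.array(L);print(round(s['time_s'],2),'yaw',round(yaw(),2),'Mz',L[:,2].mean().round(3),'+-',(L[:,2].std()/6**.5).round(3),'F',L[:,3:6].mean(0).round(1),'e6',L[-1,6].round(3))
E
python3 t.py
```

```text
22.1 yaw -36.61 Mz 0.119 +- 0.011 F [-2.   3.  -0.8] e6 0.125
```

Request:
arm_command(motion=[{"offset": [0,0,0],"spin": 2},{"offset": [0,0,0],"spin": 1.5}])

```text
time_s: 22.35
eef_pos: [0.4933, 0.0952, 0.0818]
orientation: [-0.0, 0.907, 0.421, -0.0]
ft_force: [-2.5, 4.1, -0.6]
grip_width: 0.0199
grip_force: 30.0
```

```bash
python3 t.py
```

```text
22.6 yaw -40.1 Mz 0.107 +- 0.009 F [-2.4  4.4 -0.8] e6 0.125
```

Request:
arm_command(motion=[{"offset": [0,0,0],"spin": 2},{"offset": [0,0,0],"spin": 1}])

```text
time_s: 22.85
eef_pos: [0.4934, 0.0952, 0.0818]
orientation: [-0.0, 0.918, 0.397, -0.0]
ft_force: [-2.5, 5.3, -1.9]
grip_width: 0.0195
grip_force: 30.0
```

```bash
python3 t.py
```

```text
23.1 yaw -43.1 Mz 0.137 +- 0.009 F [-2.3  4.6 -1.1] e6 0.121
```

Request:
arm_command(motion=[{"offset": [0.03,-0.03,0],"spin": 2},{"offset": [0,0,0],"spin": 1},{"offset": [0,0,0],"spin": 0}])

```text
time_s: 23.45
eef_pos: [0.4934, 0.0954, 0.0818]
orientation: [0.0, 0.928, 0.374, -0.0]
ft_force: [-2.2, 2.4, -1.2]
grip_width: 0.0197
grip_force: 30.0
```

```bash
python3 t.py
```

```text
23.7 yaw -46.12 Mz 0.116 +- 0.013 F [-2.1  1.9 -1. ] e6 0.094
```

Request:
arm_command(motion=[{"offset": [0,0,0],"spin": 2},{"offset": [0,0,0],"spin": 1}])

```text
time_s: 23.95
eef_pos: [0.4934, 0.0954, 0.0818]
orientation: [0.0, 0.937, 0.349, -0.0]
ft_force: [-2.4, 2.0, -1.7]
grip_width: 0.02
grip_force: 30.0
```

```bash
python3 t.py
```

```text
24.2 yaw -49.11 Mz 0.114 +- 0.014 F [-2.7  2.4 -1.3] e6 0.124
```

Request:
arm_command(motion=[{"offset": [0,0,0],"spin": 1.5},{"offset": [0,0,0],"spin": 1.5}])

```text
time_s: 24.45
eef_pos: [0.4934, 0.0955, 0.0818]
orientation: [0.0, 0.946, 0.323, -0.0]
ft_force: [-3.1, 1.8, -1.8]
grip_width: 0.0199
grip_force: 30.0
```

```bash
python3 t.py
```

```text
24.7 yaw -52.13 Mz 0.114 +- 0.011 F [-2.7  2.1 -1.8] e6 0.164
```

Request:
arm_command(motion=[{"offset": [0,0,0],"spin": 1.5},{"offset": [0,0,0],"spin": 1.5}])

```text
time_s: 24.95
eef_pos: [0.4934, 0.0955, 0.0818]
orientation: [0.0, 0.954, 0.298, 0.0]
ft_force: [-2.4, 2.5, -1.6]
grip_width: 0.0195
grip_force: 30.0
```

```bash
python3 t.py
```

```text
25.2 yaw -55.13 Mz 0.111 +- 0.008 F [-2.8  1.7 -2. ] e6 0.161
```

Request:
arm_command(motion=[{"offset": [0,0,0],"spin": 1.5},{"offset": [0,0,0],"spin": 1}])

```text
time_s: 25.45
eef_pos: [0.4934, 0.0955, 0.0819]
orientation: [-0.0, 0.961, 0.278, -0.0]
ft_force: [-2.4, 1.9, -2.4]
grip_width: 0.0195
grip_force: 30.0
```

```bash
python3 t.py
```

```text
25.7 yaw -57.63 Mz 0.1 +- 0.005 F [-2.6  1.7 -2. ] e6 0.15
```

Request:
arm_command(motion=[{"offset": [0,0,0],"spin": 1.5},{"offset": [0,0,0],"spin": 1.5}])

```text
time_s: 25.95
eef_pos: [0.4934, 0.0955, 0.0819]
orientation: [0.0, 0.968, 0.252, -0.0]
ft_force: [-2.0, 2.2, -2.1]
grip_width: 0.0196
grip_force: 30.0
```

```bash
python3 t.py
```

```text
26.2 yaw -60.63 Mz 0.118 +- 0.013 F [-2.1  2.1 -2.3] e6 0.162
```

Request:
arm_command(motion=[{"offset": [0,0,0],"spin": 1.5},{"offset": [0,0,0],"spin": 1.5}])

```text
time_s: 26.45
eef_pos: [0.4934, 0.0955, 0.0818]
orientation: [-0.0, 0.974, 0.227, 0.0]
ft_force: [-2.4, 1.4, -1.7]
grip_width: 0.0197
grip_force: 30.0
```

```bash
python3 t.py
```

```text
26.7 yaw -63.63 Mz 0.14 +- 0.011 F [-2.3  1.8 -2.1] e6 0.165
```

Request:
arm_command(motion=[{"offset": [0,0,0],"spin": 1.5},{"offset": [0,0,0],"spin": 1}])

```text
time_s: 26.95
eef_pos: [0.4934, 0.0955, 0.0819]
orientation: [-0.0, 0.979, 0.206, 0.0]
ft_force: [-3.2, 2.8, -3.0]
grip_width: 0.0198
grip_force: 30.0
```

```bash
python3 t.py
```

```text
27.2 yaw -66.13 Mz 0.127 +- 0.005 F [-2.4  2.1 -2.5] e6 0.153
```

Request:
arm_command(motion=[{"offset": [0,0,0],"spin": 1},{"offset": [0,0,0],"spin": 1}])

```text
time_s: 27.45
eef_pos: [0.4934, 0.0955, 0.0818]
orientation: [-0.0, 0.982, 0.189, -0.0]
ft_force: [-2.2, 1.9, -2.4]
grip_width: 0.0201
grip_force: 30.0
```

```bash
python3 t.py
```

```text
27.7 yaw -68.13 Mz 0.113 +- 0.012 F [-2.3  2.3 -2.1] e6 0.152
```

Request:
arm_command(motion=[{"offset": [0,0,0],"spin": 1},{"offset": [0,0,0],"spin": 1}])

```text
time_s: 27.95
eef_pos: [0.4934, 0.0955, 0.0819]
orientation: [-0.0, 0.985, 0.172, 0.0]
ft_force: [-2.6, 1.3, -2.6]
grip_width: 0.0197
grip_force: 30.0
```

```bash
python3 t.py
```

```text
28.2 yaw -70.13 Mz 0.143 +- 0.012 F [-2.3  2.2 -2.7] e6 0.15
```

Request:
arm_command(motion=[{"offset": [0,0,0],"spin": 1},{"offset": [0,0,0],"spin": 1}])

```text
time_s: 28.45
eef_pos: [0.4934, 0.0955, 0.0818]
orientation: [0.0, 0.988, 0.154, -0.0]
ft_force: [-2.3, 2.7, -2.0]
grip_width: 0.0201
grip_force: 30.0
```

```bash
python3 t.py
```

```text
28.7 yaw -72.13 Mz 0.137 +- 0.011 F [-2.   2.6 -2.6] e6 0.153
```

Request:
arm_command(motion=[{"offset": [0,0,0],"spin": 1},{"offset": [0,0,0],"spin": 1}])

```text
time_s: 28.95
eef_pos: [0.4934, 0.0955, 0.0818]
orientation: [-0.0, 0.991, 0.137, -0.0]
ft_force: [-2.1, 2.1, -2.6]
grip_width: 0.0203
grip_force: 30.0
```

```bash
python3 t.py
```

```text
29.2 yaw -74.13 Mz 0.138 +- 0.009 F [-2.2  2.7 -2.4] e6 0.159
```

Request:
arm_command(motion=[{"offset": [0,0,0],"spin": 1},{"offset": [0,0,0],"spin": 1}])

```text
time_s: 29.45
eef_pos: [0.4934, 0.0955, 0.0819]
orientation: [0.0, 0.993, 0.12, 0.0]
ft_force: [-2.3, 3.2, -2.0]
grip_width: 0.0197
grip_force: 30.0
```

```bash
python3 t.py
```

```text
29.7 yaw -76.13 Mz 0.154 +- 0.008 F [-1.9  3.4 -2.3] e6 0.18
```

Request:
arm_command(motion=[{"offset": [0,0,0],"spin": 1},{"offset": [0,0,0],"spin": 1}])

```text
time_s: 29.95
eef_pos: [0.4934, 0.0955, 0.0819]
orientation: [-0.0, 0.995, 0.103, 0.0]
ft_force: [-1.7, 3.3, -2.3]
grip_width: 0.0197
grip_force: 30.0
```

```bash
python3 t.py
```

```text
30.2 yaw -78.13 Mz 0.152 +- 0.014 F [-1.3  2.7 -2.2] e6 0.201
```

Request:
arm_command(motion=[{"offset": [0,0,0],"spin": 1},{"offset": [0,0,0],"spin": 1}])

```text
time_s: 30.45
eef_pos: [0.4934, 0.0955, 0.0819]
orientation: [0.0, 0.996, 0.085, 0.0]
ft_force: [-1.9, 2.9, -2.2]
grip_width: 0.0199
grip_force: 30.0
```

```bash
python3 t.py
```

```text
30.7 yaw -80.14 Mz 0.192 +- 0.009 F [-1.5  3.1 -2.5] e6 0.22
```

Request:
arm_command(motion=[{"offset": [0,0,0],"spin": 1},{"offset": [0,0,0],"spin": 0.5}])

```text
time_s: 30.95
eef_pos: [0.4934, 0.0955, 0.0819]
orientation: [0.0, 0.997, 0.072, 0.0]
ft_force: [-0.4, 3.5, -3.0]
grip_width: 0.0198
grip_force: 30.0
```

```bash
python3 t.py
```

```text
31.2 yaw -81.64 Mz 0.196 +- 0.012 F [-1.2  3.1 -2.6] e6 0.223
```

Request:
arm_command(motion=[{"offset": [0,0,0],"spin": 0.7},{"offset": [0,0,0],"spin": 0},{"offset": [0,0,0],"spin": 0}])

```text
time_s: 31.55
eef_pos: [0.4934, 0.0955, 0.0818]
orientation: [-0.0, 0.998, 0.067, -0.0]
ft_force: [-1.4, 3.1, -2.6]
grip_width: 0.0199
grip_force: 30.0
```

```bash
python3 t.py
```

```text
31.8 yaw -82.34 Mz 0.204 +- 0.011 F [-1.4  3.4 -2.4] e6 0.211
```

Torque is about 0.2 Nm, well above the free level of about 0.12, so the clamp is snug. I'll relax the twist slightly, withdraw and return the driver.

Request:
arm_command(motion=[{"offset": [0,0,0],"spin": -2},{"offset": [0,0,-0.5],"spin": 0},{"offset": [0,0,-1],"spin": 0},{"offset": [0,0,-2],"spin": 0},{"offset": [0,0,-3],"spin": 0},{"offset": [0,0,-0.5],"spin": 0},{"offset": [0,0,0],"spin": 0}])

```text
time_s: 32.55
eef_pos: [0.4942, 0.0954, 0.1536]
orientation: [0.0, 0.996, 0.084, 0.001]
ft_force: [1.0, 0.3, -1.8]
grip_width: 0.0194
grip_force: 30.0
```

```bash
python3 - <<'E'
from h import *
plan(.4722,-.2823,.15,-79.8);print(env.sense()['grip_width'],env.sense()['grip_force'])
E
```

```text
t 32.55 pos [0.4942 0.0954 0.1536] yaw -80.39 j6 1.54 F [ 1.   0.3 -1.8] M [0.03 0.12 0.04] -> offset cm -8.47 36.87 0.36 spin -0.59
0.01940455390616393 29.99973624944687
```

Request:
arm_command(motion=[{"offset": [-0.8,3.5,0],"spin": 0},{"offset": [-1.0,4.5,0],"spin": 0},{"offset": [-1.0,4.5,0],"spin": 0},{"offset": [-1.0,4.5,0],"spin": 0},{"offset": [-1.0,4.5,0],"spin": 0},{"offset": [-1.0,4.5,0],"spin": 0},{"offset": [-1.0,4.5,0],"spin": 0},{"offset": [-1.0,4.0,0],"spin": 0}])

```text
time_s: 33.35
eef_pos: [0.4735, -0.2599, 0.1509]
orientation: [-0.0, 0.996, 0.084, -0.0]
ft_force: [0.4, -0.3, -0.3]
grip_width: 0.0198
grip_force: 30.0
```

Request:
arm_command(motion=[{"offset": [-0.6,2,0],"spin": 0},{"offset": [0,0,0],"spin": 0},{"offset": [0,0,0],"spin": 0}])

```text
time_s: 33.65
eef_pos: [0.4714, -0.2783, 0.1509]
orientation: [-0.0, 0.997, 0.084, -0.001]
ft_force: [-0.2, 1.4, -1.1]
grip_width: 0.0194
grip_force: 30.0
```

```bash
python3 - <<'E'
from h import *
plan(.4722,-.2823,.105,-79.8)
p,d,m=grab('wrist');P=cloud(d,m);np.savez('w8.npz',p=p,d=d,T=m['world_to_cam'])
e=env.sense()['eef_pos']
near=(np.hypot(P[...,0]-e[0],P[...,1]-e[1])<.03)
for k in range(0,7):
    zz=e[2]-.045+.007*k;M=near&(abs(P[...,2]-zz)<.003)
    if M.sum()>3: print(zz.round(3),M.sum(),P[M].min(0).round(4),P[M].max(0).round(4))
E
```

```text
t 33.65 pos [ 0.4714 -0.2783  0.1509] yaw -80.41 j6 0.82 F [-0.2  1.4 -1.1] M [0.   0.11 0.02] -> offset cm 0.01 0.4 4.59 spin -0.61
0.106 6 [ 0.4794 -0.2791  0.1075] [ 0.4799 -0.2755  0.1091]
0.113 16 [ 0.4778 -0.2791  0.1104] [ 0.4798 -0.2756  0.1159]
0.12 59 [ 0.4717 -0.2837  0.1173] [ 0.4801 -0.2732  0.1232]
0.127 18 [ 0.4752 -0.2809  0.1243] [ 0.4777 -0.2742  0.1276]
```

Request:
arm_command(motion=[{"offset": [0,0.4,0],"spin": 0},{"offset": [0,0,2],"spin": 0},{"offset": [0,0,2],"spin": 0},{"offset": [0,0,1.5],"spin": 0},{"offset": [0,0,1],"spin": 0}])

```text
time_s: 34.2
eef_pos: [0.4724, -0.2817, 0.0856]
orientation: [-0.0, 0.996, 0.085, -0.0]
ft_force: [0.3, 0.8, -1.0]
grip_width: 0.0197
grip_force: 30.0
```

Request:
arm_command(motion=[{"offset": [0,0,1],"spin": 0},{"offset": [0,0,1],"spin": 0},{"offset": [0,0,1],"spin": 0}])

```text
time_s: 34.5
eef_pos: [0.4727, -0.2824, 0.0564]
orientation: [0.0, 0.996, 0.084, 0.0]
ft_force: [0.0, 0.7, -0.5]
grip_width: 0.0199
grip_force: 30.0
```

Request:
arm_command(motion=[{"offset": [0,0,0.3],"spin": 0},{"offset": [0,0,0.1],"spin": 0},{"offset": [0,0,0],"spin": 0}])

```text
time_s: 34.8
eef_pos: [0.4726, -0.2825, 0.0531]
orientation: [0.0, 0.996, 0.084, 0.0]
ft_force: [0.0, 0.8, -0.4]
grip_width: 0.0199
grip_force: 30.0
```

```bash
python3 - <<'E'
from h import *
plan(.4722,-.2823,.05,-79.8)
E
```

```text
t 34.8 pos [ 0.4726 -0.2825  0.0531] yaw -80.35 j6 0.82 F [ 0.   0.8 -0.4] M [-0.07  0.18 -0.06] -> offset cm -0.04 -0.02 0.31 spin -0.55
```

Request:
arm_command(motion=[{"offset": [0,0,0.1],"spin": 0},{"offset": [0,0,0.1],"spin": 0}])

```text
time_s: 35.0
eef_pos: [0.4727, -0.2825, 0.0512]
orientation: [0.0, 0.996, 0.084, 0.0]
ft_force: [0.3, 0.3, -0.7]
grip_width: 0.02
grip_force: 30.0
```

Request:
arm_command(motion=[{"offset": [0,0,0.1],"spin": 0},{"offset": [0,0,0],"spin": 0}])

```text
time_s: 35.2
eef_pos: [0.4725, -0.2824, 0.0499]
orientation: [0.0, 0.996, 0.084, 0.0]
ft_force: [0.6, -0.0, -0.7]
grip_width: 0.0201
grip_force: 30.0
```

Request:
arm_command(hand=-1, motion=[{"offset": [0,0,0],"spin": 0},{"offset": [0,0,0],"spin": 0},{"offset": [0,0,0],"spin": 0},{"offset": [0,0,0],"spin": 0},{"offset": [0,0,0],"spin": 0},{"offset": [0,0,0],"spin": 0},{"offset": [0,0,0],"spin": 0},{"offset": [0,0,0],"spin": 0}])

```text
time_s: 36.0
eef_pos: [0.4725, -0.2824, 0.0498]
orientation: [-0.0, 0.996, 0.084, -0.0]
ft_force: [0.4, -0.3, 0.6]
grip_width: 0.079
grip_force: 0.0
```

Request:
arm_command(motion=[{"offset": [0,0,-3],"spin": 0},{"offset": [0,0,-4],"spin": 0},{"offset": [0,0,-4],"spin": 0},{"offset": [0,0,-4],"spin": 0},{"offset": [0,0,0],"spin": 0},{"offset": [0,0,0],"spin": 0}])

```text
time_s: 36.6
eef_pos: [0.4727, -0.2825, 0.2004]
orientation: [0.0, 0.996, 0.084, 0.001]
ft_force: [-0.1, 0.3, -0.6]
grip_width: 0.0926
grip_force: 0.0
```

```bash
python3 - <<'E'
from h import *
plan(.4722,-.2823,.05)
p,d,m=grab('wrist');P=cloud(d,m)
hsv=cv2.cvtColor(p,cv2.COLOR_RGB2HSV)
o=cv2.inRange(hsv,(3,120,40),(20,255,255))>0
M=o&(np.hypot(P[...,0]-.472,P[...,1]+.282)<.04)&(P[...,2]>.099)&(P[...,2]<.112)
c=max(cv2.findContours(M.astype(np.uint8)*255,0,2)[0],key=cv2.contourArea)
print('handle top z',np.percentile(P[M][:,2],[5,50,95]),cv2.minAreaRect(np.array([ray(m,*q[0],.104)[:2] for q in c]).astype(np.float32)))
p,d,m=grab('top');P=cloud(d,m);h2=cv2.cvtColor(p,cv2.COLOR_RGB2HSV)
bl=(cv2.inRange(h2,(100,130,40),(125,255,255))>0)&(np.hypot(P[...,0]-.5,P[...,1]-.02)<.08)
print('blue plate centroid',P[bl].mean(0),bl.sum())
E
```

```text
t 36.6 pos [ 0.4727 -0.2825  0.2004] yaw -80.34 j6 0.82 F [-0.1  0.3 -0.6] M [-0.02  0.13  0.01] -> offset cm -0.05 -0.03 15.04 spin 0
handle top z [0.10307977 0.10528824 0.10646444] ((0.47346267104148865, -0.28254756331443787), (0.03195584565401077, 0.019513551145792007), 10.148675918579102)
blue plate centroid [0.49585136 0.00389674 0.03018018] 207
```

```bash
python3 -c "
from rig import env
print(env.sign_off())"
```

```text
the job is handed in; nothing more can be done
None
```

I pushed the carrier in until it stopped, turned the cam clockwise until it felt snug (about 0.2 Nm), stood the driver back in its stand's large hole and handed the job in. The clamp force itself was judged only by torque, and the hand-in gave no verdict.

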